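# Lock the twist-in cover onto a fan canopy

### The job

Close the upturned ceiling-fan canopy: pick up the round cover by its bar handle, lower it into the mouth with its two lugs through the two gaps, then turn it clockwise (seen from above) until the ramps cam it firmly tight on the sprung seal. Feel for it: the tight spot differs from canopy to canopy, and neither pressing nor turning may squash the seal. Let go with the cover level and locked, and leave the tumbler, the capacitor and the file undisturbed.

Things in the scene. Friction and masses are not known exactly. Their poses are not given: they have to be found in the camera images.
- canopy: White plastic bell-shaped fan canopy, mouth up, fixed on a 130 x 130 x 6 mm steel foot plate. Origin: centre of the plate's underside, on the work surface; z up. Rim 66 mm high, 114 mm across outside, 106 mm inside. Below the rim an inward ring, 74 mm inside diameter, has two gaps for the lugs, on the canopy's +x and -x, with an 18 mm wide ear outside each; the half turn fits as well.
- cover: Loose white plastic cover, about 180 g, upright on the work surface. Origin: centre of its underside; z up. Plug 70 mm across, 30 mm high, foot chamfered 3 mm; flange 116 mm across from 30 to 35 mm. Two round lugs, 8 mm thick, stick out of the plug along its +x and -x to 46 mm from the axis, lug axis 8 mm above the underside; a small ear on the flange's edge stands above each.
- tumbler: Bystander: glass tumbler standing upside down, 66 mm across, 85 mm high; origin: centre of its underside.
- capacitor: Bystander: red plastic fan capacitor standing upright, 44 mm across, 70 mm high; origin: centre of its underside.
- file: Bystander: steel file with a wooden handle, lying flat, 260 mm long (along its x), 24 mm high; origin under its middle.
- canopy_gap (a point): Middle of the canopy's +x gap, 43 mm from the axis, 60 mm high; each gap is 28 degrees wide. A lip runs clockwise from it inside; its underside slopes from 60 mm high, 14 degrees from the gap's middle, to 48 mm at 76 degrees (pulling a lug down about 11 mm per rad); a stop follows at about 80 degrees; a wall blocks anticlockwise turning. Plastic friction 0.32 to 0.48.
- cover_handle (a point): Middle of the cover's upright bar handle, on its axis, 57 mm above its underside: bar 80 mm long along the cover's x (over the lugs), 14 mm thick along y, from 35 to 72 mm above the underside.
- canopy_mouth (a point): Centre of the canopy's mouth, at rim height, 66 mm up. Inside, the free seal face lies from 40 to 47 mm above the work surface, so the lugs first have 1 to 8 mm of play under the lips, then cam: the lips pull the cover down and the turn stiffens. Tight is a resisting moment of 0.20 to 0.28 N m about the vertical, over the drag of the free turn, turning slowly.
- seal: Rubber-faced sprung plate, 66 mm across, inside the canopy, on which the cover's underside rests; spring 8 N per mm. Origin: its fixed foot on the axis, 8.5 mm above the work surface, so its pose does not tell the face's height. Tight, the cover presses on it with 6 to 17 N (about 12 is best); over 18.5 N, by turning or by pressing down, squashes it. Friction keeps the cover as turned.

How it is judged:
By the outcome, as a careful person would: the job done as asked, in the order asked, and still so for the second after the job is handed in, with the robot touching nothing.
It also fails if it takes over 64 s, if anything falls off the work surface, if the arm or the gripper's body presses on something with over 40 N, if the wrist force passes 120 N, or if a joint passes its speed limit or range.

### The arm

A 7-joint arm with a two-finger parallel gripper is mounted at the origin on the work surface. World frame = base frame: x ahead of the robot, y to its left, z up, the work surface at z = 0. Lengths are in m, angles in rad, forces in N, time in s.
With the tool pointing down it reaches from about 0.4 to 0.9 m from the base axis. Payload 5.6 kg.
Tool frame: the origin (TCP) lies midway between the tips of the shut fingers; the grasp point (between the pads) lies 19 mm behind it (bot.pinch_z is the distance from the TCP to the grasp point, in m); z points along the fingers, y is the direction in which the jaws open and shut (so a half turn about z gives the same grasp; the last joint's range is limited). The gripper opens to 92 mm and grips with 3 to 60 N. Pads are 20 mm wide; open, the fingers measure 128 mm over their backs; the gripper's body (75 mm by 189 mm) begins 69 mm behind the grasp point.
Start: joints at [-1.264, 0.468, -0.012, 1.603, 0.006, 1.071, -0.056], TCP at [0.223, 0.611, 0.178] pointing down, gripper open.
Joint ranges: [-2.53, 2.53], [-0.31, 2.02], [-1.57, 1.55], [0.28, 2.44], [-1.29, 4.43], [0.15, 1.84], [-2.92, 2.92]. Speed limits (rad/s): [2.57, 2.57, 3.14, 3.14, 3.14, 3.14, 3.14].

### API

Orientations are given as a 3x3 rotation matrix whose columns are the frame's x, y, z axes.
In Python, from station import read_state, imaging, bot gives the robot as it stands.
- The arm moves only by the tool carry_out, never from a script. Its argument "moves" is a list of rows, each an object of numbers: "tx", "ty", "tz": the shift along the tool's x, y, z in m; "turn": the turn about the tool's z in degrees; "fingers": the finger opening in m, from 0 to 0.0919. A call has 1 to 5 rows; each row shifts and turns the commanded pose from where the row before left it, along the tool's axes as they then stand; what a row does not reach is not made up. A row lasts 1/12 s, in which the tool goes at most 41.7 mm and 7.16 degrees, less where a joint would pass 70% of its speed; a pose out of reach is approached as far as the arm can. A call is refused whole if a number of a shift passes 0.0417 or a number of a turn 7.16, either way. A call with a gripper value outside its range is refused whole. The fingers move at their own pace and stop on an object; "squeeze" is the grip in N (left out, the last holds). Time passes only in rows, so rows that do not move let the fingers close. It gives the time, the measured TCP pose, the force and the opening at its end, in the units of the state.
- read_state(): the state, without advancing time (a new reading comes with each control period).
- imaging.capture(name): name is "side" or "top" or "wrist"; returns the picture (480x640x3 uint8, red, green, blue); there is no depth.
- imaging.camera_model(name): a dict with "intrinsics" (3x3 intrinsics, pixels), "R" (3x3) and "t" (3): a world point X has camera coordinates R X + t; the wrist camera has in their place "mount" (4x4, takes a point from camera to tool coordinates, whose origin is the TCP and whose axes are the flange's). Camera axes: x right, y down, z forward; pixel columns grow to the right and rows downward; lengths in m; the calibration is good to about 2 mm. The wrist camera is an equidistant fisheye: a pixel r from the principal point sees the ray r / f radians off the axis. A picture is of the moment at which its call begins: read the wrist's pose just before it. camera_model takes no time and is no camera call.
- bot.job_done(): hands the job in, once; it reports no verdict.
The state is a dict: "time": time; "joints": joint angles; "qvel": joint speeds; "tau": joint torques, N m; "eef_pos": TCP position; "orientation": TCP orientation; "contact_force": force on the tool from outside, world axes, zero at the start; "wrist_torque": the same for the moment, N m; "grip_width": finger opening in m.
Only numpy, scipy, OpenCV 4.12 (cv2) and the standard library are available. Lean on these libraries where they do the work, as an engineer would, in place of code of your own. Each camera call takes 0.05 s, during which the arm holds its last target.

## Working session

There is one attempt and no reset: what is moved stays moved. The work goes in short steps, Python scripts to look and compute and a tool call to move; the robot and the scene stay as the last step left them, time stands still between calls to the robot, and variables do not carry over. Pictures are saved under pics/ and viewed, and the job is handed in when it is done.

Besides the shell and the picture viewer there is one more tool, called after "Call:" as name(argument=value, ...) on one line, values as JSON. carry_out: Moves the arm, as the interface text tells. Its arguments: {"type":"object","properties":{"moves":{"type":"array","items":{"type":"object","properties":{"tx":{"type":"number"},"ty":{"type":"number"},"tz":{"type":"number"},"turn":{"type":"number"},"fingers":{"type":"number"}}}},"squeeze":{"type":"number"}},"required":["moves"]}

```bash
ls; mkdir -p pics
python3 - <<'E'
from station import read_state, imaging, bot
import cv2
s=read_state()
for k,v in s.items(): print(k,v)
for n in ("side","top","wrist"):
    m=imaging.camera_model(n); print(n,m)
    cv2.imwrite(f"pics/{n}0.png",imaging.capture(n)[:,:,::-1])
print(bot.pinch_z)
E
```

```text
pics
time 0.0
joints [-1.26399056  0.46834278 -0.01159911  1.60359685  0.00597911  1.07141579
 -0.05632082]
qvel [ 5.36877841e-04  8.31435484e-04 -9.65307497e-04 -1.06212995e-03
  1.42666317e-03  9.80934904e-04 -8.23219205e-05]
tau [-6.52780709e-04 -5.20578575e+01 -1.26593866e-02 -2.43744528e+01
 -5.66494907e-02  1.71491521e-02  1.69037530e-04]
eef_pos [0.22261245 0.6100127  0.17717381]
orientation [[-9.39405640e-01  3.42807235e-01 -4.92313790e-04]
 [ 3.42807573e-01  9.39404186e-01 -1.65656327e-03]
 [-1.05400239e-04 -1.72495377e-03 -9.99998507e-01]]
contact_force [ 0.10486668  0.52754059 -0.18967472]
wrist_torque [ 0.00348835 -0.00247579  0.06349873]
grip_width 0.09192638782202305
side {'intrinsics': array([[489.0709643 ,   0.        , 324.00533762],
       [  0.        , 489.0709643 , 240.14130759],
       [  0.        ,   0.        ,   1.        ]]), 'R': array([[ 0.83754946, -0.54633774,  0.00509667],
       [-0.3810618 , -0.59081147, -0.71114957],
       [ 0.39153902,  0.59368079, -0.70302227]]), 't': array([-0.48328965,  0.25968306,  0.71259314])}
top {'intrinsics': array([[476.
[... 177 characters left out ...]
541,  0.00114412],
       [-0.98460263,  0.02242771, -0.17336278],
       [ 0.17329125, -0.00510931, -0.98485737]]), 't': array([0.01283699, 0.56950258, 0.92173272])}
wrist {'intrinsics': array([[371.64829954,   0.        , 323.47766807],
       [  0.        , 371.64829954, 238.62513186],
       [  0.        ,   0.        ,   1.        ]]), 'mount': array([[ 6.99575019e-04, -9.62683907e-01, -2.70627431e-01,
         7.75850013e-02],
       [ 9.99999731e-01,  7.32713425e-04, -2.14190830e-05,
        -2.19692662e-04],
       [ 2.18912158e-04, -2.70627343e-01,  9.62684161e-01,
        -2.07224263e-01],
       [ 0.00000000e+00,  0.00000000e+00,  0.00000000e+00,
         1.00000000e+00]])}
0.0187
```

View pics/top0.png

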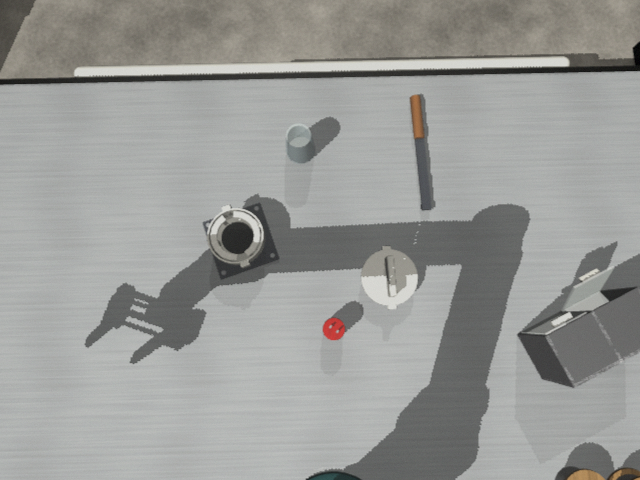

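View pics/side0.png

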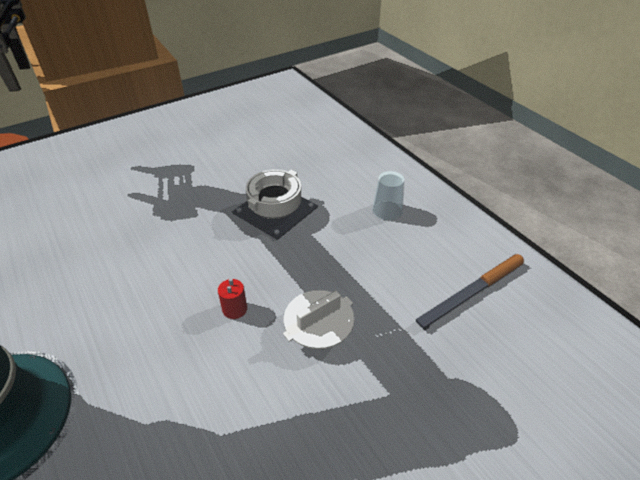

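View pics/wrist0.png

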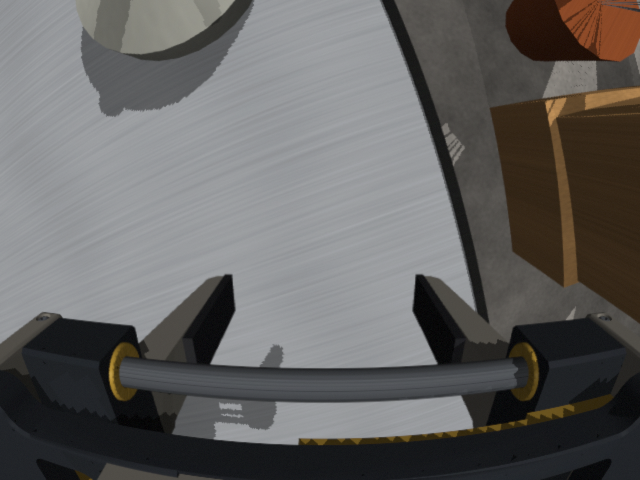

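```bash
cat > h.py <<'E'
import numpy as np, cv2
from station import read_state, imaging, bot
def ray(n,u,v):
    m=imaging.camera_model(n);K=m['intrinsics']
    d=np.linalg.inv(K)@np.array([u,v,1.]);R=np.array(m['R']);t=np.array(m['t'])
    return -R.T@t, R.T@d
def onz(n,u,v,z):
    o,d=ray(n,u,v); return o+d*(z-o[2])/d[2]
def proj(n,X):
    m=imaging.camera_model(n);c=m['R']@np.asarray(X)+m['t'];p=m['intrinsics']@c;return p[:2]/p[2]
def wproj(X,s):
    m=imaging.camera_model('wrist');M=np.array(m['mount'])
    T=np.eye(4);T[:3,:3]=s['orientation'];T[:3,3]=s['eef_pos']
    c=(np.linalg.inv(T@M)@np.append(X,1))[:3];K=m['intrinsics']
    th=np.arctan2(np.hypot(c[0],c[1]),c[2]);r=K[0,0]*th;a=c[:2]/np.hypot(*c[:2])
    return K[:2,2]+r*a
def wray(u,v,s):
    m=imaging.camera_model('wrist');M=np.array(m['mount']);K=m['intrinsics']
    T=np.eye(4);T[:3,:3]=s['orientation'];T[:3,3]=s['eef_pos'];G=T@M
    p=np.array([u,v])-K[:2,2];r=np.hypot(*p);th=r/K[0,0]
    d=np.array([*(p/r*np.sin(th)),np.cos(th)]);return G[:3,3],G[:3,:3]@d
def wonz(u,v,s,z):
    o,d=wray(u,v,s);return o+d*(z-o[2])/d[2]
E
python3 - <<'E'
from h import *
im=cv2.imread('pics/top0.png')
a=cv2.resize(im[190:290,180:300],None,fx=6,fy=6,interpolation=cv2.INTER_CUBIC)[:,:]
b=cv2.resize(im[235:320,345:435],None,fx=7,fy=7,interpolation=cv2.INTER_CUBIC)
cv2.imwrite('pics/ca.png',a);cv2.imwrite('pics/co.png',b)
print(onz('top',238,236,.066),onz('top',390,277,.035),onz('side',274,185,.066),onz('side',319,318,.035))
E
```

```text
[0.57039538 0.1780665  0.066     ] [ 0.48405311 -0.12660131  0.035     ] [0.57288919 0.18104005 0.066     ] [ 0.48259873 -0.12944834  0.035     ]
```

View pics/ca.png

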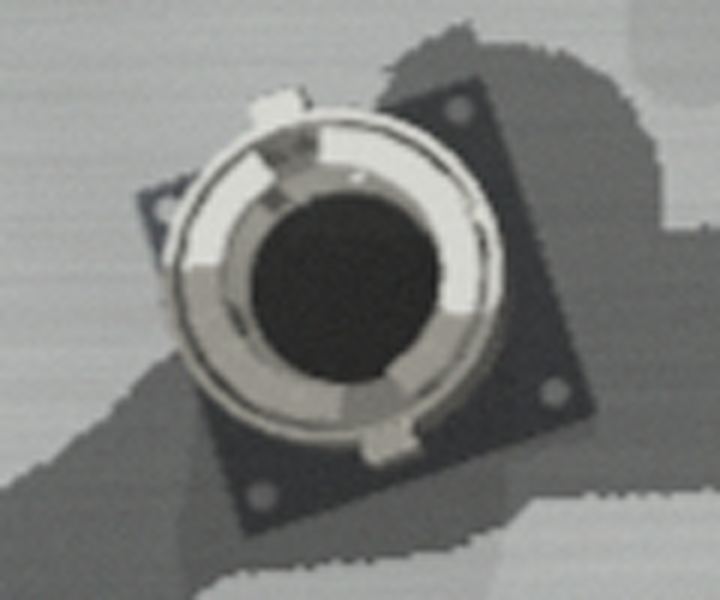

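View pics/co.png

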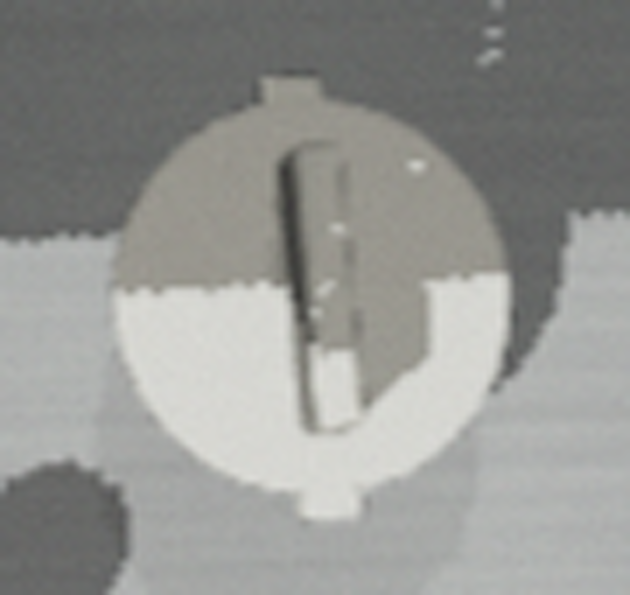

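Run:
```python
from h import *
def r(u,v,z): return onz('top',u,v,z)
c=lambda x,y:(180+x/6,190+y/6); d=lambda x,y:(345+x/7,235+y/7)
C=r(*c(335,276),.066);e1=r(*c(277,103),.066);e2=r(*c(390,444),.066)
print(C,(e1+e2)/2,np.degrees(np.arctan2(*(e1-e2)[1::-1])),np.linalg.norm(e1-e2))
print('plate',[r(*c(*p),.006)[:2].round(4) for p in [(137,192),(480,78),(594,410),(245,535)]])
C=r(*d(312,296),.035);e1=r(*d(291,90),.035);e2=r(*d(330,503),.035)
print(C,(e1+e2)/2,np.degrees(np.arctan2(*(e1-e2)[1::-1])),np.linalg.norm(e1-e2))
a=r(*d(322,148),.072);b=r(*d(336,425),.072);print(a,b,(a+b)/2,np.degrees(np.arctan2(*(a-b)[1::-1])),np.linalg.norm(a-b))
print('cap',r(333,329,.07),'tum',r(299,131,.085), 'file',r(427,208,.01),r(416,96,.02))
```

```text
[0.57049413 0.18240165 0.066     ] [0.5719623  0.18311395 0.066     ] 18.45830519148578 0.12278886231657545
plate [array([0.6133, 0.2646]), array([0.6524, 0.1424]), array([0.5313, 0.1021]), array([0.4901, 0.2242])]
[ 0.48349131 -0.12570149  0.035     ] [ 0.48400111 -0.12522685  0.035     ] 2.789280803749198 0.12053478341653456
[ 0.52202495 -0.12546243  0.072     ] [ 0.44435649 -0.1257666   0.072     ] [ 0.48319072 -0.12561452  0.072     ] 0.22438825768074885 0.07766905334811645
cap [ 0.38341392 -0.00741016  0.07      ] tum [0.78180155 0.05217916 0.085     ] file [ 0.63221998 -0.21609273  0.01      ] [ 0.88469441 -0.20460731  0.02      ]
```

Call:
carry_out(moves=[{"tx": -0.02,"ty": -0.03,"turn": -7,"fingers": 0.06},{"tx": -0.02,"ty": -0.03,"turn": -7},{"tx": -0.02,"ty": -0.03,"turn": -7},{"tx": -0.02,"ty": -0.035,"turn": -1},{"tx": -0.02,"ty": -0.035}])

```text
invalid input
```

Call:
carry_out(moves=[{"tx": -0.02,"ty": -0.03,"tz": 0,"turn": -7,"fingers": 0.06},{"tx": -0.02,"ty": -0.03,"tz": 0,"turn": -7,"fingers": 0.06},{"tx": -0.02,"ty": -0.03,"tz": 0,"turn": -7,"fingers": 0.06},{"tx": -0.02,"ty": -0.035,"tz": 0,"turn": -1,"fingers": 0.06},{"tx": -0.02,"ty": -0.035,"tz": 0,"turn": 0,"fingers": 0.06}])

```text
time: 0.57
eef_pos: [0.3026, 0.4392, 0.1778]
orientation: [[-0.999, -0.036, -0.0], [-0.036, 0.999, -0.0], [0.0, -0.0, -1.0]]
contact_force: [0.5, 0.9, -0.0]
grip_width: 0.0614
```

Call:
carry_out(moves=[{"tx": -0.011,"ty": -0.038,"tz": 0,"turn": 0,"fingers": 0.05},{"tx": -0.011,"ty": -0.038,"tz": 0,"turn": 0,"fingers": 0.05},{"tx": -0.011,"ty": -0.038,"tz": 0,"turn": 0,"fingers": 0.05},{"tx": -0.011,"ty": -0.038,"tz": 0,"turn": 0,"fingers": 0.05},{"tx": -0.011,"ty": -0.038,"tz": 0,"turn": 0,"fingers": 0.05}])

```text
time: 0.98
eef_pos: [0.3641, 0.2509, 0.1781]
orientation: [[-0.999, -0.034, 0.0], [-0.034, 0.999, 0.0], [-0.0, 0.0, -1.0]]
contact_force: [0.9, 0.3, 1.1]
grip_width: 0.0501
```

Call:
carry_out(moves=[{"tx": -0.011,"ty": -0.038,"tz": 0,"turn": 0,"fingers": 0.05},{"tx": -0.011,"ty": -0.038,"tz": 0,"turn": 0,"fingers": 0.05},{"tx": -0.011,"ty": -0.038,"tz": 0,"turn": 0,"fingers": 0.05},{"tx": -0.011,"ty": -0.038,"tz": 0,"turn": 0,"fingers": 0.05},{"tx": -0.011,"ty": -0.038,"tz": 0,"turn": 0,"fingers": 0.05}])

```text
time: 1.4
eef_pos: [0.4255, 0.063, 0.1783]
orientation: [[-0.999, -0.034, 0.0], [-0.034, 0.999, 0.0], [-0.0, 0.0, -1.0]]
contact_force: [0.4, -0.3, -0.1]
grip_width: 0.0504
```

Call:
carry_out(moves=[{"tx": -0.011,"ty": -0.038,"tz": 0,"turn": 0,"fingers": 0.05},{"tx": -0.011,"ty": -0.038,"tz": 0,"turn": 0,"fingers": 0.05},{"tx": -0.011,"ty": -0.038,"tz": 0,"turn": 0,"fingers": 0.05},{"tx": -0.011,"ty": -0.038,"tz": 0,"turn": 0,"fingers": 0.05},{"tx": 0,"ty": 0,"tz": 0,"turn": 0,"fingers": 0.05}])

```text
time: 1.82
eef_pos: [0.4759, -0.0934, 0.1786]
orientation: [[-1.0, -0.024, 0.002], [-0.024, 1.0, -0.004], [-0.002, -0.004, -1.0]]
contact_force: [0.2, 0.3, -0.3]
grip_width: 0.0497
```

Run:
```python
from h import *
s=read_state();im=imaging.capture('wrist')[:,:,::-1];cv2.imwrite('pics/w1.png',im);import pickle;pickle.dump(s,open('s1.p','wb'))
print(s['eef_pos'],s['joints'])
```

```text
[ 0.47589697 -0.09342679  0.17858007] [-0.23809889  0.183596    0.40685868  2.02034162 -0.08457569  0.95124596
  1.8065395 ]
```

View pics/w1.png

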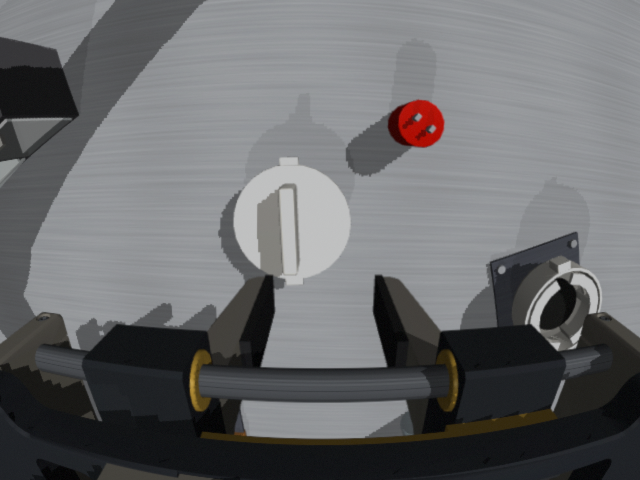

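Run:
```python
from h import *
im=cv2.imread('pics/w1.png')
cv2.imwrite('pics/w1z.png',cv2.resize(im[145:295,215:365],None,fx=4,fy=4,interpolation=cv2.INTER_CUBIC))
```

```text
(no output)
```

View pics/w1z.png

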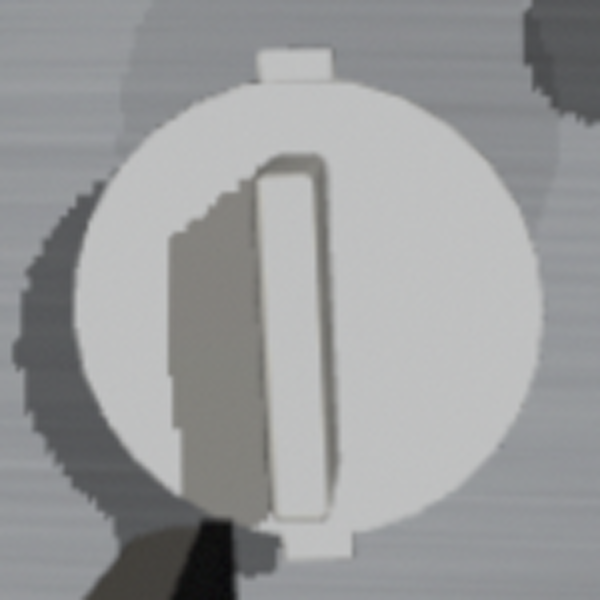

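Run:
```python
from h import *
import pickle;s=pickle.load(open('s1.p','rb'))
w=lambda x,y,z:wonz(215+x/4,145+y/4,s,z)
def seg(a,b):
    print((a+b)/2,np.degrees(np.arctan2(*(b-a)[1::-1])),np.linalg.norm(a-b))
seg(w(295,66,.033),w(318,543,.033))
seg(w(285,175,.072),w(300,519,.072))
seg(w(258,176,.072),w(272,519,.072));seg(w(312,174,.072),w(328,519,.072))
seg(w(74,305,.035),w(541,305,.035));seg(w(308,80,.035),w(308,533,.035))
```

```text
[ 0.48310176 -0.12487871  0.033     ] 2.922685967419799 0.12089354298049974
[ 0.48248182 -0.1245016   0.072     ] 2.420944017764228 0.07831585543385905
[ 0.48274161 -0.1306067   0.072     ] 1.9892473634052514 0.07819940251695645
[ 0.48222234 -0.11841969  0.072     ] 2.8505730842110975 0.07845429642784414
[ 0.48036389 -0.12511905  0.035     ] 91.31640070704616 0.11492014024942916
[ 0.48292649 -0.12442041  0.035     ] 0.23022317315496113 0.1140900295961486
```

Call:
carry_out(moves=[{"tx": -0.006,"ty": -0.0316,"tz": 0.01,"turn": -0.5,"fingers": 0.05},{"tx": 0,"ty": 0,"tz": 0.035,"turn": 0,"fingers": 0.05},{"tx": 0,"ty": 0,"tz": 0.035,"turn": 0,"fingers": 0.05},{"tx": 0,"ty": 0,"tz": 0.03,"turn": 0,"fingers": 0.05},{"tx": 0,"ty": 0,"tz": 0,"turn": 0,"fingers": 0.05}])

```text
time: 2.28
eef_pos: [0.4769, -0.1147, 0.0632]
orientation: [[-0.999, -0.044, -0.011], [-0.044, 0.999, 0.001], [0.011, 0.002, -1.0]]
contact_force: [-1.7, 1.0, -0.5]
grip_width: 0.0498
```

Run:
```python
from h import *
s=read_state();im=imaging.capture('wrist')[:,:,::-1];cv2.imwrite('pics/w2.png',im)
print(s['eef_pos'],s['orientation'],s['contact_force'],s['wrist_torque'])
```

```text
[ 0.47690205 -0.11467962  0.06319253] [[-0.99896402 -0.04425568 -0.01059839]
 [-0.04427381  0.99901834  0.00148194]
 [ 0.0105224   0.00194963 -0.99994274]] [-1.69145607  0.98918244 -0.53543536] [0.03831985 0.05910618 0.08467031]
```

View pics/w2.png

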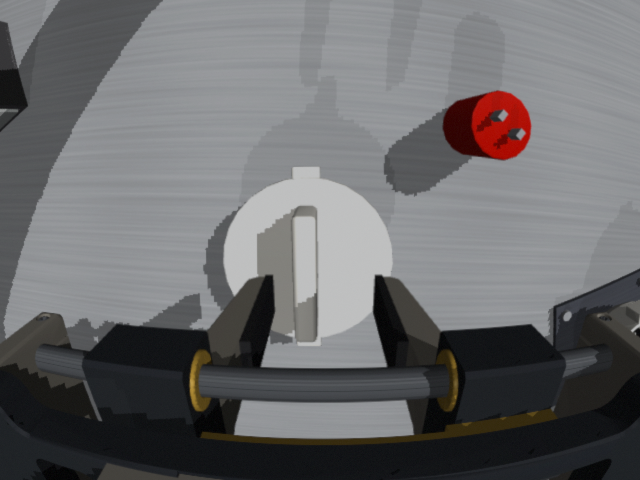

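Call:
carry_out(moves=[{"tx": -0.0055,"ty": -0.0105,"tz": 0,"turn": 0,"fingers": 0.05},{"tx": 0,"ty": 0,"tz": 0,"turn": 0,"fingers": 0.05},{"tx": 0,"ty": 0,"tz": 0,"turn": 0,"fingers": 0.05}])

```text
time: 2.58
eef_pos: [0.4896, -0.128, 0.0702]
orientation: [[-0.999, -0.042, 0.004], [-0.042, 0.999, -0.001], [-0.004, -0.001, -1.0]]
contact_force: [-0.2, 0.2, -0.1]
grip_width: 0.0498
```

Run:
```python
from h import *
s=read_state();im=imaging.capture('wrist')[:,:,::-1];cv2.imwrite('pics/w3.png',cv2.resize(im[150:370,180:460],None,fx=2.8,fy=2.7))
print(s['eef_pos'],s['orientation'],s['contact_force'],s['wrist_torque'])
import pickle;pickle.dump(s,open('s3.p','wb'))
```

```text
[ 0.48964845 -0.1279728   0.07016925] [[-9.99106408e-01 -4.20525094e-02  4.23939896e-03]
 [-4.20553210e-02  9.99115117e-01 -5.76216922e-04]
 [-4.21141623e-03 -7.53991303e-04 -9.99990848e-01]] [-0.22242087  0.21559868 -0.09588058] [ 0.02274579 -0.0356665  -0.00700044]
```

View pics/w3.png

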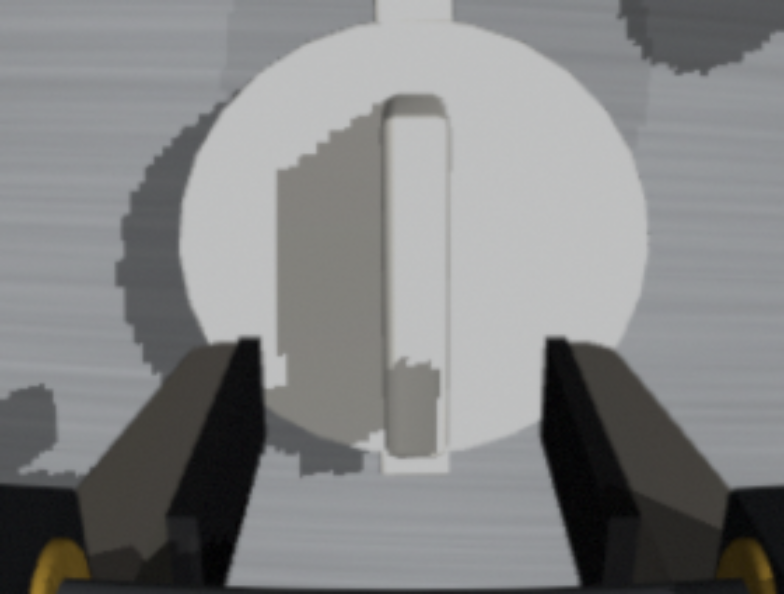

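Call:
carry_out(moves=[{"tx": 0,"ty": 0,"tz": 0,"turn": 0,"fingers": 0.05},{"tx": 0,"ty": 0,"tz": 0,"turn": 0,"fingers": 0.05}])

```text
time: 2.8
eef_pos: [0.4881, -0.127, 0.0689]
orientation: [[-0.999, -0.043, 0.002], [-0.043, 0.999, 0.0], [-0.002, 0.0, -1.0]]
contact_force: [1.1, -0.3, -0.1]
grip_width: 0.0499
```

Run:
```python
from h import *
s=read_state();im=imaging.capture('wrist')[:,:,::-1];cv2.imwrite('pics/w4.png',im);cv2.imwrite('pics/w4z.png',cv2.resize(im[150:330,230:410],None,fx=4,fy=4)[:600])
print(s['eef_pos'],s['orientation'],s['contact_force'],s['wrist_torque'])
import pickle;pickle.dump(s,open('s4.p','wb'))
print(wproj(s['eef_pos'],s),wproj([.483,-.125,.035],s))
```

```text
[ 0.48806425 -0.12696652  0.06893655] [[-9.99074287e-01 -4.29903571e-02  1.54859140e-03]
 [-4.29901109e-02  9.99075479e-01  1.91916741e-04]
 [-1.55541027e-03  1.25164964e-04 -9.99998783e-01]] [ 1.13112375 -0.25575775 -0.10278082] [ 0.03662963 -0.04532223 -0.03453597]
[322.9996437  269.92877739] [326.27612182 245.40791833]
```

View pics/w4z.png

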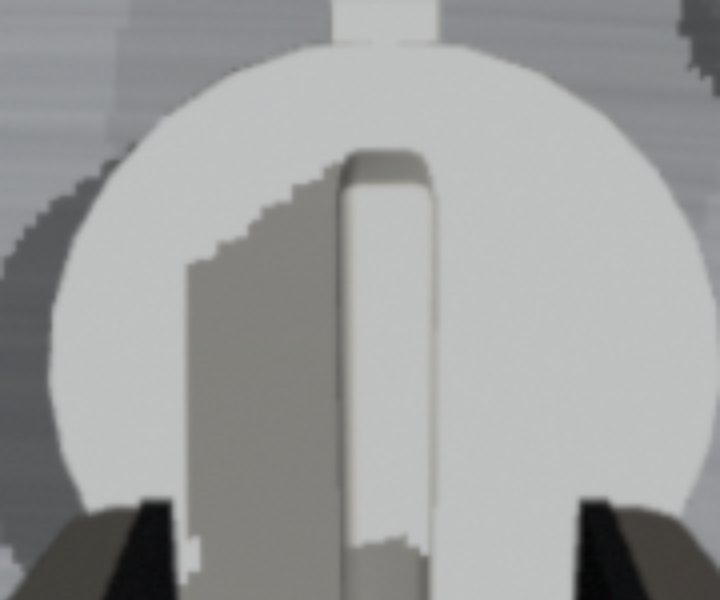

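Run:
```python
from h import *
import pickle;s=pickle.load(open('s4.p','rb'))
im=cv2.imread('pics/w4.png');cv2.imwrite('pics/w4y.png',cv2.resize(im[180:330,260:400],None,fx=5,fy=4))
w=lambda x,y,z:wonz(230+x/4,150+y/4,s,z)
for y in (200,500):
    a,b=w(346,y,.072),w(432,y,.072); print(a,b,(a+b)/2)
print(w(388,186,.072),w(385,42,.035),w(50,360,.035),w(718,360,.035))
```

```text
[ 0.44572203 -0.13241922  0.072     ] [ 0.4451912  -0.12046816  0.072     ] [ 0.44545662 -0.12644369  0.072     ]
[ 0.49027422 -0.1306981   0.072     ] [ 0.48973081 -0.11804732  0.072     ] [ 0.49000252 -0.12437271  0.072     ]
[ 0.4434948 -0.1266742  0.072    ] [ 0.42590075 -0.12760454  0.035     ] [ 0.48171272 -0.18252418  0.035     ] [ 0.47671248 -0.06801359  0.035     ]
```

View pics/w4y.png

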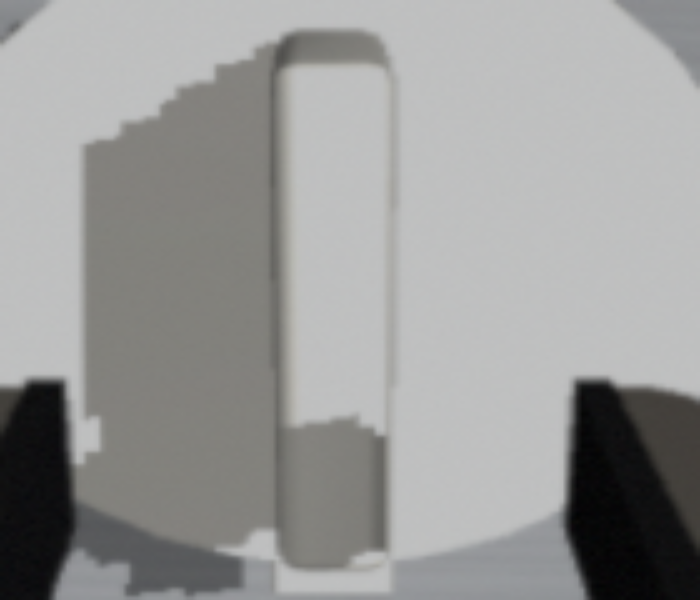

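Call:
carry_out(moves=[{"tx": 0.005,"ty": 0.0024,"tz": 0,"turn": 0,"fingers": 0.05},{"tx": 0,"ty": 0,"tz": 0.014,"turn": 0,"fingers": 0.05},{"tx": 0,"ty": 0,"tz": 0.013,"turn": 0,"fingers": 0.05},{"tx": 0,"ty": 0,"tz": 0,"turn": 0,"fingers": 0.05},{"tx": 0,"ty": 0,"tz": 0,"turn": 0,"fingers": 0.05}])

```text
time: 3.27
eef_pos: [0.4816, -0.1247, 0.0408]
orientation: [[-0.999, -0.043, -0.002], [-0.043, 0.999, 0.0], [0.002, 0.0, -1.0]]
contact_force: [0.5, 0.0, -0.4]
grip_width: 0.0496
```

Run:
```python
from h import *
s=read_state();im=imaging.capture('wrist')[:,:,::-1];cv2.imwrite('pics/w5.png',im)
print(s['eef_pos'],s['orientation'],s['contact_force'],s['wrist_torque'])
import pickle;pickle.dump(s,open('s5.p','wb'))
```

```text
[ 0.48162139 -0.12469039  0.04081073] [[-9.99079828e-01 -4.28582349e-02 -1.63347604e-03]
 [-4.28586590e-02  9.99081120e-01  2.25530512e-04]
 [ 1.62230923e-03  2.95331578e-04 -9.99998640e-01]] [ 0.52856765  0.00583626 -0.43058008] [-0.00644118  0.02158476  0.01285116]
```

View pics/w5.png

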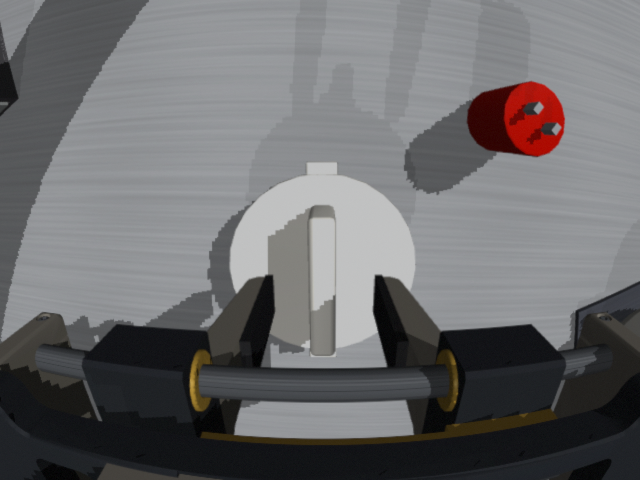

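Call:
carry_out(moves=[{"tx": 0,"ty": 0,"tz": 0,"turn": 0,"fingers": 0.02},{"tx": 0,"ty": 0,"tz": 0,"turn": 0,"fingers": 0.01},{"tx": 0,"ty": 0,"tz": 0,"turn": 0,"fingers": 0.005},{"tx": 0,"ty": 0,"tz": 0,"turn": 0,"fingers": 0.005},{"tx": 0,"ty": 0,"tz": 0,"turn": 0,"fingers": 0.005}], squeeze=50)

```text
time: 3.73
eef_pos: [0.4827, -0.1249, 0.0413]
orientation: [[-0.999, -0.043, 0.001], [-0.043, 0.999, -0.0], [-0.001, -0.0, -1.0]]
contact_force: [-0.7, 0.6, 0.0]
grip_width: 0.0187
```

Call:
carry_out(moves=[{"tx": 0,"ty": 0,"tz": 0,"turn": 0,"fingers": 0.005},{"tx": 0,"ty": 0,"tz": 0,"turn": 0,"fingers": 0.005}])

```text
time: 3.9
eef_pos: [0.4825, -0.1249, 0.0412]
orientation: [[-0.999, -0.043, 0.0], [-0.043, 0.999, 0.0], [-0.0, 0.0, -1.0]]
contact_force: [0.2, 0.5, -0.1]
grip_width: 0.0061
```

Run:
```python
from h import *
s=read_state();im=imaging.capture('wrist')[:,:,::-1];cv2.imwrite('pics/w6.png',im)
cv2.imwrite('pics/t6.png',imaging.capture('side')[:,:,::-1])
print(s['grip_width'],read_state()['grip_width'])
```

```text
0.006052937511314495 0.0049521506907926355
```

View pics/w6.png

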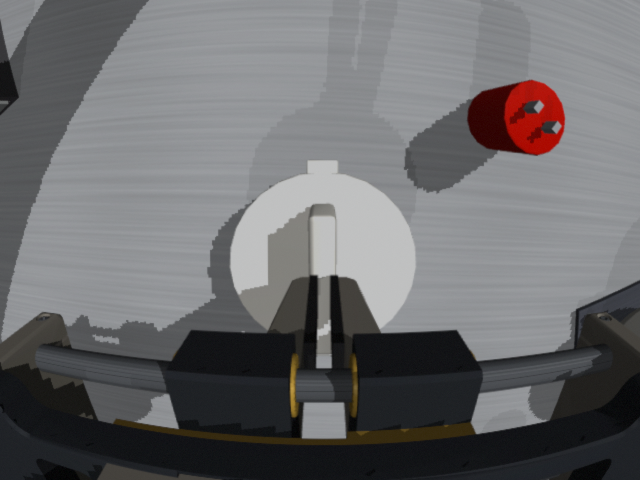

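View pics/t6.png

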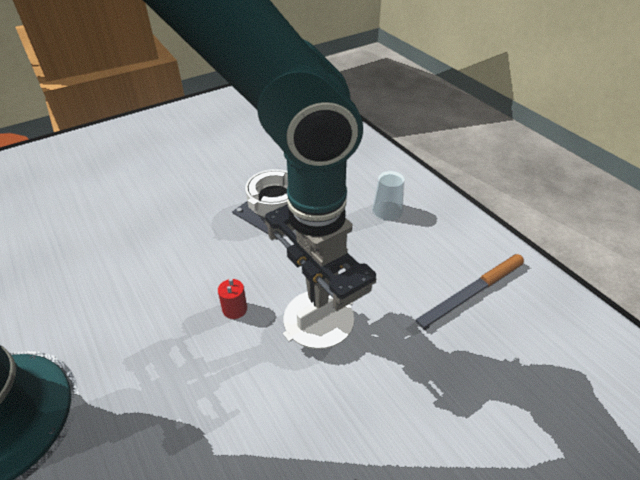

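Run:
```python
import cv2
im=cv2.imread('pics/w6.png');cv2.imwrite('pics/w6z.png',cv2.resize(im[190:350,250:400],None,fx=4,fy=3.7,interpolation=cv2.INTER_CUBIC))
im=cv2.imread('pics/t6.png');cv2.imwrite('pics/t6z.png',cv2.resize(im[230:370,250:400],None,fx=5,fy=4.2,interpolation=cv2.INTER_CUBIC))
```

```text
(no output)
```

View pics/w6z.png

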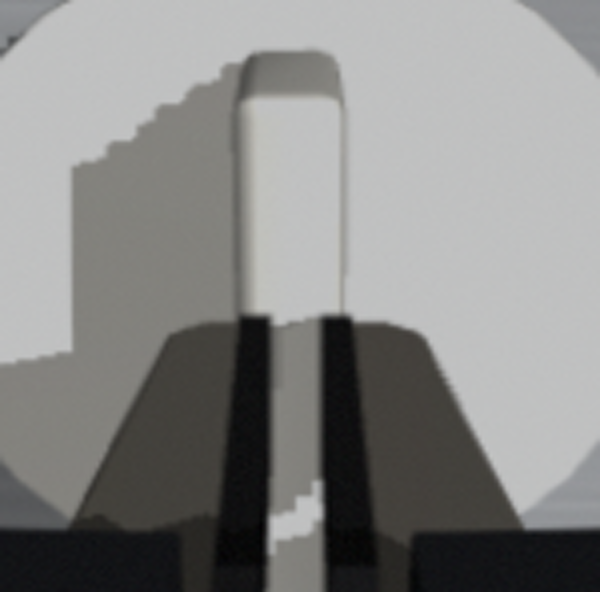

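View pics/t6z.png

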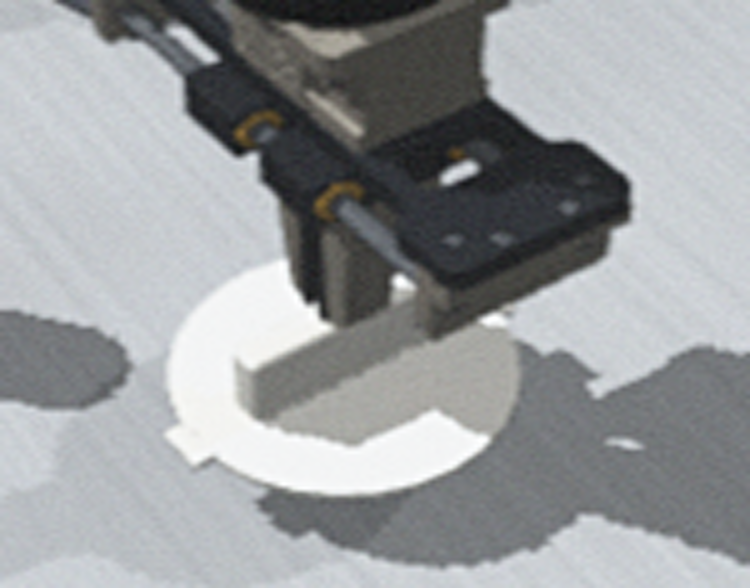

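Run:
```python
from h import *
s=read_state();p=s['eef_pos'];print(p)
for z in (.02,.041,.06,.072,.08,.1): print(z,proj('side',[p[0],p[1],z]),proj('top',[p[0],p[1],z]))
print(proj('side',[.443,-.1268,.072]),proj('side',[.523,-.1232,.072]),proj('side',[.443,-.1268,.035]))
cv2.imwrite('pics/top6.png',cv2.resize(imaging.capture('top')[200:350,310:470,::-1],None,fx=4,fy=4))
```

```text
[ 0.48244991 -0.12496065  0.04108451]
0.02 [317.48554461 321.5956217 ] [388.29141371 278.43301886]
0.041 [317.43055339 313.95447469] [389.61553287 277.54852619]
0.06 [317.37901738 306.79343682] [390.86338772 276.71497699]
0.072 [317.34555501 302.14376821] [391.67723923 276.17133582]
0.08 [317.32283996 298.98746418] [392.2313332  275.80120897]
0.1 [317.26457568 290.89151759] [393.65866144 274.84777411]
[296.58883956 313.86386864] [337.82469334 290.65810689] [297.37866006 327.79364399]
```

View pics/top6.png

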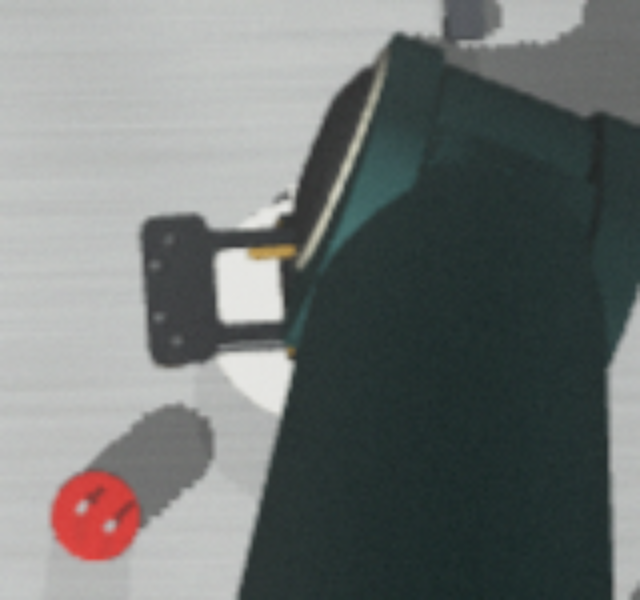

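Call:
carry_out(moves=[{"tx": 0,"ty": 0,"tz": 0,"turn": 0,"fingers": 0.05},{"tx": 0,"ty": 0,"tz": 0,"turn": 0,"fingers": 0.05},{"tx": 0,"ty": 0,"tz": 0,"turn": 0,"fingers": 0.05},{"tx": 0,"ty": 0,"tz": 0,"turn": 0,"fingers": 0.05},{"tx": 0,"ty": 0,"tz": 0,"turn": 0,"fingers": 0.05}])

```text
time: 4.47
eef_pos: [0.4825, -0.1249, 0.0411]
orientation: [[-0.999, -0.043, 0.0], [-0.043, 0.999, -0.0], [-0.0, -0.0, -1.0]]
contact_force: [0.4, 0.3, -0.1]
grip_width: 0.0361
```

Call:
carry_out(moves=[{"tx": 0,"ty": 0,"tz": 0.006,"turn": 0,"fingers": 0.05},{"tx": 0,"ty": 0,"tz": 0.006,"turn": 0,"fingers": 0.05},{"tx": 0,"ty": 0,"tz": 0.006,"turn": 0,"fingers": 0.05},{"tx": 0,"ty": 0,"tz": 0,"turn": 0,"fingers": 0.05},{"tx": 0,"ty": 0,"tz": 0,"turn": 0,"fingers": 0.05}])

```text
time: 4.88
eef_pos: [0.4819, -0.1249, 0.0224]
orientation: [[-0.999, -0.043, -0.001], [-0.043, 0.999, 0.0], [0.001, 0.0, -1.0]]
contact_force: [0.0, 0.7, 0.2]
grip_width: 0.0497
```

Run:
```python
from h import *
s=read_state();im=imaging.capture('wrist')[:,:,::-1];cv2.imwrite('pics/w7.png',im)
t=imaging.capture('side')[:,:,::-1]
cv2.imwrite('pics/t7z.png',cv2.resize(t[230:370,250:400],None,fx=5,fy=4.2,interpolation=cv2.INTER_CUBIC))
print(s['grip_width'],s['eef_pos'],s['contact_force'])
```

```text
0.04968039644556011 [ 0.48188561 -0.1249239   0.02239703] [0.04357519 0.67218813 0.20110793]
```

View pics/w7.png

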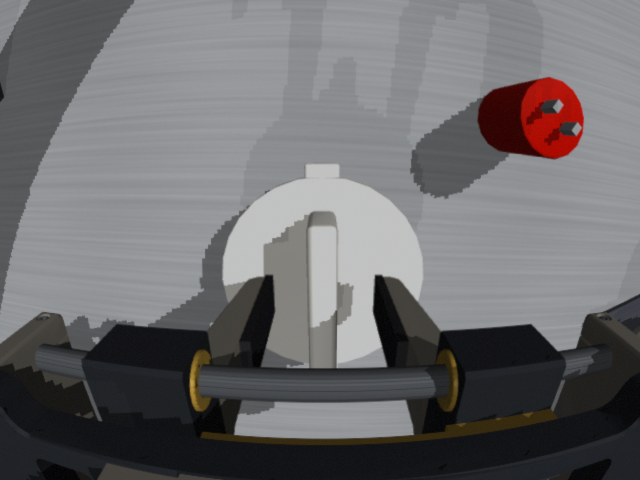

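View pics/t7z.png

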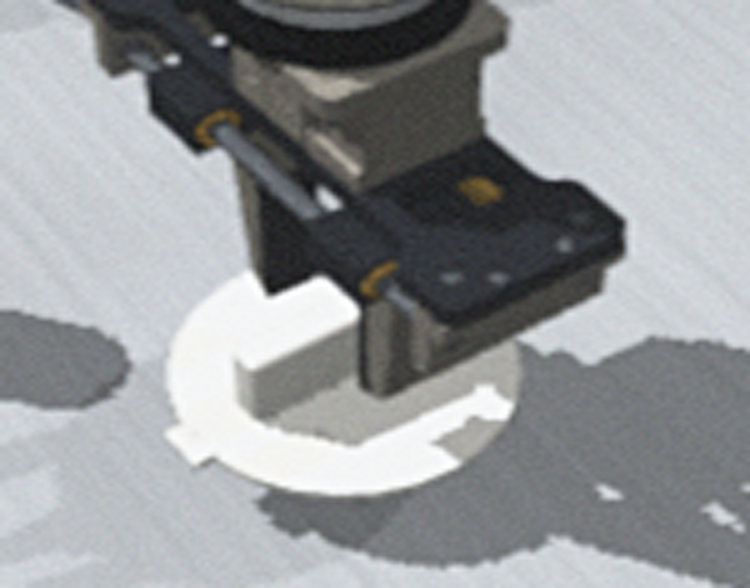

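Run:
```python
from h import *
for z in (.02,.04,.05,.06): print(z,proj('side',[.473,-.150,z]),proj('side',[.491,-.150,z]),proj('side',[.473,-.160,z]))
for dz in (.02,.03,.035,.04):
    s=read_state();R=s['orientation'];print(dz,wproj(s['eef_pos']+R@[.01,.0248,-dz],s),wproj(s['eef_pos']+R@[.01,-.0248,-dz],s))
```

```text
0.02 [320.88130189 334.81916362] [330.10539504 329.80267061] [324.24543535 339.19521156]
0.04 [320.88889507 327.61354111] [330.27757749 322.5719727 ] [324.31414566 332.01379357]
0.05 [320.89279516 323.91250482] [330.36599467 318.85894676] [324.34944469 328.3244324 ]
0.06 [320.8967668  320.14358294] [330.45601885 315.07843576] [324.38539625 324.56687159]
0.02 [369.07581496 265.43302724] [276.86144889 265.36746231]
0.03 [371.32919841 272.03713208] [274.55996294 271.96687685]
0.035 [372.53673739 275.58649484] [273.32669966 275.51361688]
0.04 [373.80310208 279.31660431] [272.03339819 279.24089019]
```

Call:
carry_out(moves=[{"tx": -0.0008,"ty": 0,"tz": 0.004,"turn": 0,"fingers": 0.05},{"tx": 0,"ty": 0,"tz": 0.004,"turn": 0,"fingers": 0.05},{"tx": 0,"ty": 0,"tz": 0.003,"turn": 0,"fingers": 0.05},{"tx": 0,"ty": 0,"tz": 0,"turn": 0,"fingers": 0.05},{"tx": 0,"ty": 0,"tz": 0,"turn": 0,"fingers": 0.05}])

```text
time: 5.4
eef_pos: [0.4831, -0.1249, 0.0118]
orientation: [[-0.999, -0.043, -0.0], [-0.043, 0.999, 0.0], [0.0, 0.0, -1.0]]
contact_force: [-0.3, -1.2, 0.7]
grip_width: 0.0499
```

Call:
carry_out(moves=[{"tx": 0,"ty": 0,"tz": 0,"turn": 0,"fingers": 0.025},{"tx": 0,"ty": 0,"tz": 0,"turn": 0,"fingers": 0.01},{"tx": 0,"ty": 0,"tz": 0,"turn": 0,"fingers": 0.01},{"tx": 0,"ty": 0,"tz": 0,"turn": 0,"fingers": 0.005},{"tx": 0,"ty": 0,"tz": 0,"turn": 0,"fingers": 0.005}])

```text
time: 5.82
eef_pos: [0.4834, -0.1249, 0.0122]
orientation: [[-0.999, -0.043, 0.0], [-0.043, 0.999, -0.0], [-0.0, -0.0, -1.0]]
contact_force: [-0.5, -0.2, -0.7]
grip_width: 0.0185
```

Call:
carry_out(moves=[{"tx": 0,"ty": 0,"tz": 0,"turn": 0,"fingers": 0.005},{"tx": 0,"ty": 0,"tz": 0,"turn": 0,"fingers": 0.005},{"tx": 0,"ty": 0,"tz": 0,"turn": 0,"fingers": 0.005}])

```text
time: 6.07
eef_pos: [0.4833, -0.1249, 0.0121]
orientation: [[-0.999, -0.043, 0.0], [-0.043, 0.999, -0.0], [-0.0, -0.0, -1.0]]
contact_force: [-0.2, -0.2, 1.1]
grip_width: 0.0134
```

Run:
```python
from h import *
s=read_state();im=imaging.capture('wrist')[:,:,::-1];cv2.imwrite('pics/w8.png',im)
t=imaging.capture('side')[:,:,::-1]
cv2.imwrite('pics/t8z.png',cv2.resize(t[230:370,250:400],None,fx=5,fy=4.2,interpolation=cv2.INTER_CUBIC))
print(s['grip_width'],s['eef_pos'],s['contact_force'],s['wrist_torque'])
```

```text
0.013407447047819791 [ 0.48332632 -0.1249401   0.01214056] [-0.17387727 -0.19542306  1.13154888] [-0.00526905  0.05434962  0.01601665]
```

View pics/w8.png

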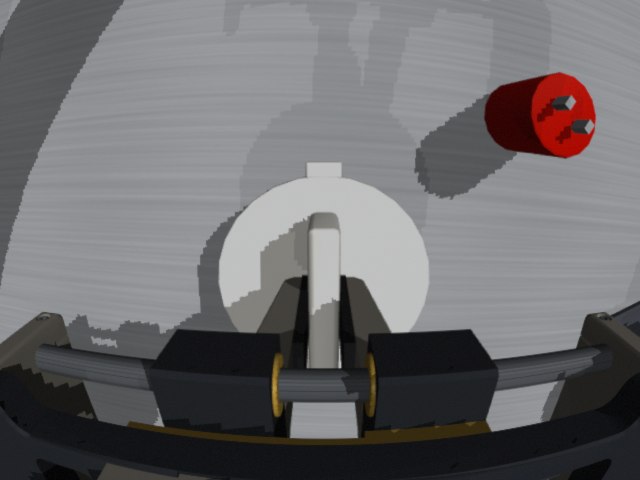

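View pics/t8z.png

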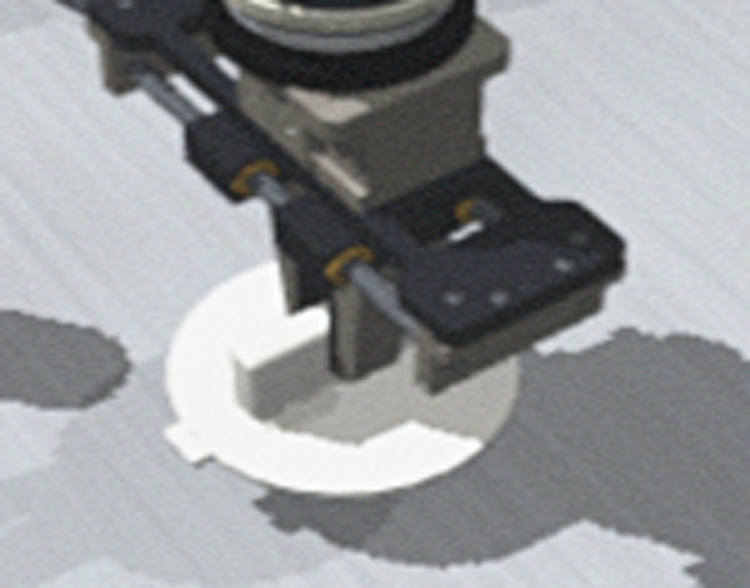

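Call:
carry_out(moves=[{"tx": 0,"ty": 0,"tz": -0.01,"turn": 0,"fingers": 0.005},{"tx": 0,"ty": 0,"tz": -0.02,"turn": 0,"fingers": 0.005},{"tx": 0,"ty": 0,"tz": -0.03,"turn": 0,"fingers": 0.005},{"tx": 0,"ty": 0,"tz": -0.03,"turn": 0,"fingers": 0.005},{"tx": 0,"ty": 0,"tz": -0.03,"turn": 0,"fingers": 0.005}])

```text
time: 6.58
eef_pos: [0.4825, -0.1249, 0.1336]
orientation: [[-0.999, -0.043, -0.001], [-0.043, 0.999, -0.0], [0.001, -0.0, -1.0]]
contact_force: [1.3, 1.3, -2.6]
grip_width: 0.0135
```

Call:
carry_out(moves=[{"tx": 0,"ty": 0,"tz": -0.02,"turn": 0,"fingers": 0.005},{"tx": 0,"ty": 0,"tz": 0,"turn": 0,"fingers": 0.005}])

```text
time: 6.75
eef_pos: [0.4861, -0.1255, 0.1567]
orientation: [[-0.999, -0.043, 0.008], [-0.043, 0.999, -0.0], [-0.008, -0.001, -1.0]]
contact_force: [1.9, -0.3, -1.9]
grip_width: 0.0136
```

Call:
carry_out(moves=[{"tx": -0.01,"ty": 0.03,"tz": 0,"turn": -5.2,"fingers": 0.005},{"tx": -0.01,"ty": 0.03,"tz": 0,"turn": -5.2,"fingers": 0.005},{"tx": -0.013,"ty": 0.03,"tz": 0,"turn": -5.2,"fingers": 0.005},{"tx": -0.015,"ty": 0.03,"tz": 0,"turn": 0,"fingers": 0.005},{"tx": -0.015,"ty": 0.03,"tz": 0,"turn": 0,"fingers": 0.005}])

```text
time: 7.17
eef_pos: [0.513, 0.0363, 0.1514]
orientation: [[-0.951, -0.31, -0.002], [-0.31, 0.951, -0.0], [0.002, 0.0, -1.0]]
contact_force: [0.7, -0.6, -2.1]
grip_width: 0.0134
```

Call:
carry_out(moves=[{"tx": -0.015,"ty": 0.03,"tz": 0,"turn": 0,"fingers": 0.005},{"tx": -0.015,"ty": 0.03,"tz": 0,"turn": 0,"fingers": 0.005},{"tx": 0,"ty": 0,"tz": 0,"turn": 0,"fingers": 0.005},{"tx": 0,"ty": 0,"tz": 0,"turn": 0,"fingers": 0.005},{"tx": 0,"ty": 0,"tz": 0,"turn": 0,"fingers": 0.005}])

```text
time: 7.58
eef_pos: [0.523, 0.1005, 0.1513]
orientation: [[-0.951, -0.31, -0.002], [-0.31, 0.951, -0.001], [0.002, -0.001, -1.0]]
contact_force: [-0.3, -1.2, -2.9]
grip_width: 0.0136
```

Run:
```python
from h import *
s=read_state();im=imaging.capture('wrist')[:,:,::-1];cv2.imwrite('pics/w9.png',im)
t=imaging.capture('side')[:,:,::-1];cv2.imwrite('pics/t9.png',t)
print(s['grip_width'],s['eef_pos'],s['contact_force'],s['wrist_torque'],s['joints'],s['orientation'])
import pickle;pickle.dump(s,open('s9.p','wb'))
d=np.array([.5718,.183,0])-s['eef_pos'];print(s['orientation'].T@d if hasattr(s['orientation'],'T') else np.array(s['orientation']).T@d, np.degrees(np.arctan2(s['orientation'][1][0],s['orientation'][0][0])))
```

```text
0.013568513809892267 [0.52295241 0.10049147 0.15131739] [-0.27172294 -1.17992444 -2.85583559] [ 0.03782186 -0.083223   -0.04240797] [-0.47191899  0.30224845  0.26258947  1.92981849 -0.09601468  0.92341129
  1.72314021] [[-9.50823960e-01 -3.09727335e-01 -1.66591191e-03]
 [-3.09725650e-01  9.50825217e-01 -1.19533348e-03]
 [ 1.95421851e-03 -6.20576062e-04 -9.99997898e-01]]
[-0.07229618  0.06341566  0.15113707] -161.95726668560715
```

View pics/w9.png

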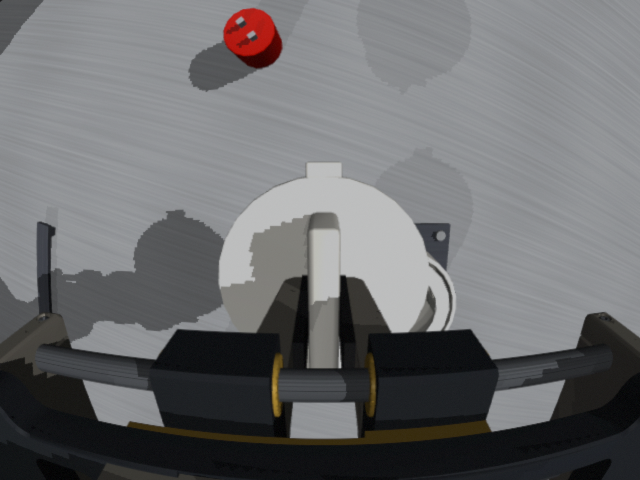

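View pics/t9.png

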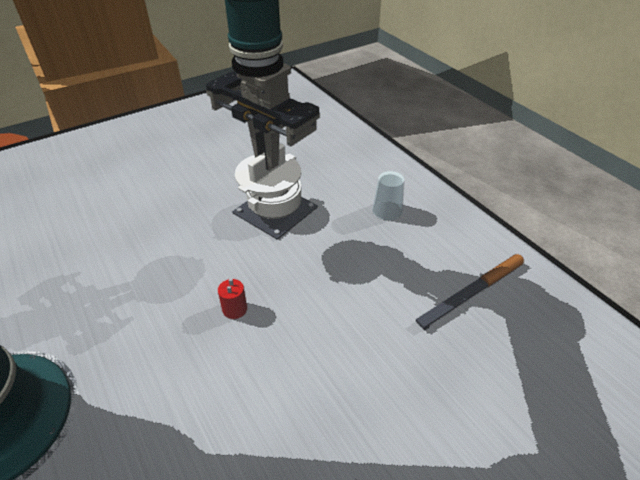

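Run:
```python
import cv2
im=cv2.imread('pics/side0.png');cv2.imwrite('pics/s0c.png',cv2.resize(im[160:245,225:330],None,fx=7,fy=7,interpolation=cv2.INTER_CUBIC))
cv2.imwrite('pics/s0k.png',cv2.resize(im[280:365,270:370],None,fx=7,fy=7,interpolation=cv2.INTER_CUBIC))
```

```text
(no output)
```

View pics/s0c.png

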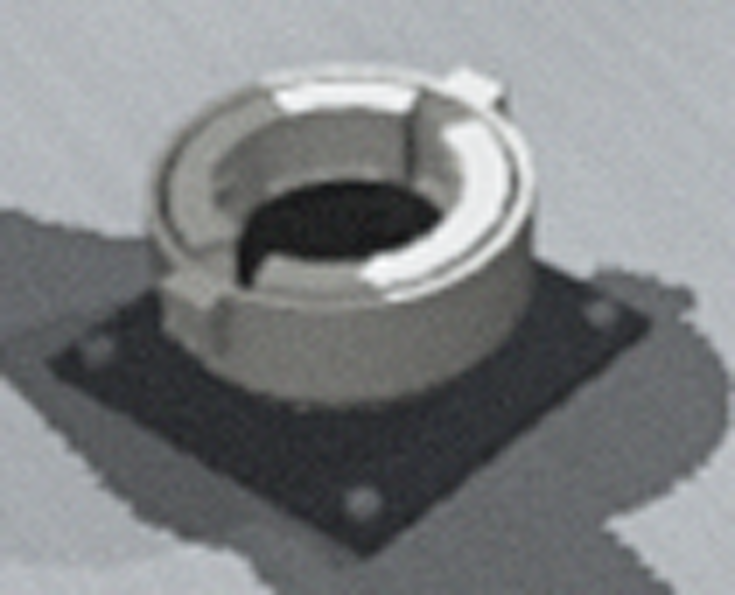

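View pics/s0k.png

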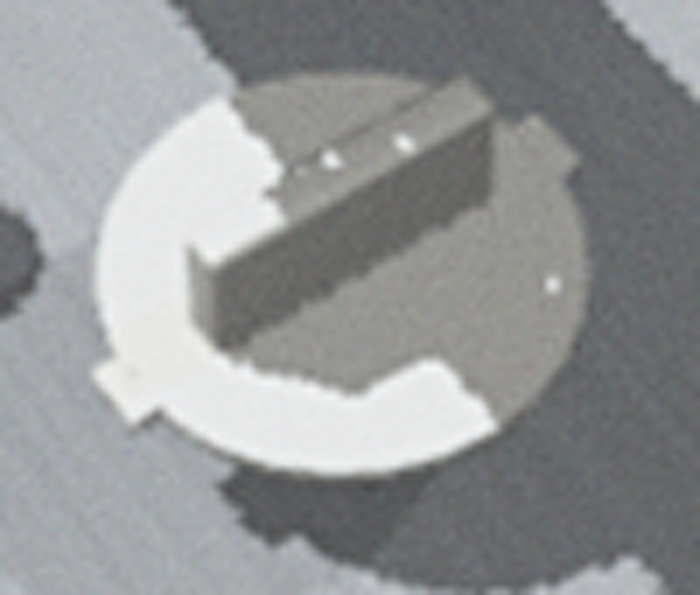

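Run:
```python
from h import *
from scipy.optimize import least_squares
th=np.linspace(0,2*np.pi,721)
def ext(n,c,z,r):
    P=np.array([proj(n,[c[0]+r*np.cos(t),c[1]+r*np.sin(t),z]) for t in th])
    return np.r_[P[:,0].min(),P[:,0].max(),P[:,1].min(),P[:,1].max()]
def fit(n,obs,z,r,c0):
    obs=np.array(obs)
    R=least_squares(lambda c:ext(n,c,z,r)-obs,c0,diff_step=1e-4);print(n,R.x.round(4),R.fun.round(2))
fit('side',[225+148/7,225+535/7,160+65/7,160+305/7],.066,.057,[.57,.18])
fit('top',[180+163/6,180+505/6,190+107/6,190+445/6],.066,.057,[.57,.18])
fit('side',[270+97/7,270+588/7,280+72/7,280+475/7],.035,.058,[.48,-.12])
fit('top',[345+113/7,345+511/7,235+98/7,235+493/7],.035,.058,[.48,-.12])
# side plate corners
c=lambda x,y:onz('side',225+x/7,160+y/7,.006)
for p in [(47,360),(368,555),(653,322)]: print(c(*p))
a,b=c(47,360),c(653,322);print('mid',(a+b)/2)
```

```text
Traceback (most recent call last):
  File "h.py", line 10, in proj
    m=imaging.camera_model(n);c=m['R']@np.asarray(X)+m['t'];p=m['intrinsics']@c;return p[:2]/p[2]
ValueError: time passes only in moves, steps and waits
```

Run:
```python
from h import *
CM={n:imaging.camera_model(n) for n in('side','top')}
def pj(n,X):
    m=CM[n];c=X@np.array(m['R']).T+m['t'];p=c@np.array(m['intrinsics']).T;return p[:,:2]/p[:,2:]
def uz(n,u,z):
    m=CM[n];d=np.array(m['R']).T@np.linalg.inv(m['intrinsics'])@np.array([u[0],u[1],1]);o=-np.array(m['R']).T@m['t'];return o+d*(z-o[2])/d[2]
th=np.linspace(0,2*np.pi,721)
def fit(n,o,z,r):
    mid=np.array([o[0]+o[1],o[2]+o[3]])/2;c=uz(n,mid,z)
    P=pj(n,np.c_[c[0]+r*np.cos(th),c[1]+r*np.sin(th),th*0+z]);
    b=(P.max(0)+P.min(0))/2-mid
    print(n,uz(n,mid-b,z).round(4),(np.ptp(P,axis=0)-[o[1]-o[0],o[3]-o[2]]).round(2))
fit('side',[225+148/7,225+535/7,160+65/7,160+305/7],.066,.057)
fit('top',[180+163/6,180+505/6,190+107/6,190+445/6],.066,.057)
fit('side',[270+97/7,270+588/7,280+72/7,280+475/7],.035,.058)
fit('top',[345+113/7,345+511/7,235+98/7,235+493/7],.035,.058)
c=lambda x,y:uz('side',(225+x/7,160+y/7),.006)
a,b=c(47,360),c(653,322);print('mid',(a+b)/2,c(368,555))
```

```text
side [0.5715 0.1791 0.066 ] [0.98 0.8 ]
top [0.5711 0.1827 0.066 ] [-0.   -0.24]
side [ 0.483  -0.1287  0.035 ] [1.   0.68]
top [ 0.4842 -0.1257  0.035 ] [0.08 0.5 ]
mid [0.56962504 0.17776335 0.006     ] [0.52843757 0.09435836 0.006     ]
```

Call:
carry_out(moves=[{"tx": -0.0237,"ty": 0.0212,"tz": 0,"turn": 0,"fingers": 0.005},{"tx": -0.0237,"ty": 0.0212,"tz": 0,"turn": 0,"fingers": 0.005},{"tx": -0.0237,"ty": 0.0212,"tz": 0,"turn": 0,"fingers": 0.005},{"tx": 0,"ty": 0,"tz": 0.02,"turn": 0,"fingers": 0.005},{"tx": 0,"ty": 0,"tz": 0.02,"turn": 0,"fingers": 0.005}])

```text
time: 8.1
eef_pos: [0.5733, 0.1849, 0.1124]
orientation: [[-0.951, -0.311, 0.003], [-0.311, 0.951, 0.001], [-0.003, 0.0, -1.0]]
contact_force: [-0.0, -1.1, -3.1]
grip_width: 0.0133
```

Call:
carry_out(moves=[{"tx": 0,"ty": 0,"tz": 0.01,"turn": 0,"fingers": 0.005},{"tx": 0,"ty": 0,"tz": 0,"turn": 0,"fingers": 0.005},{"tx": 0,"ty": 0,"tz": 0,"turn": 0,"fingers": 0.005},{"tx": 0,"ty": 0,"tz": 0,"turn": 0,"fingers": 0.005},{"tx": 0,"ty": 0,"tz": 0,"turn": 0,"fingers": 0.005}])

```text
time: 8.52
eef_pos: [0.5726, 0.1837, 0.1035]
orientation: [[-0.951, -0.309, 0.002], [-0.309, 0.951, 0.001], [-0.002, 0.0, -1.0]]
contact_force: [0.6, 0.1, -1.3]
grip_width: 0.0136
```

Run:
```python
from h import *
s=read_state()
t=imaging.capture('side')[:,:,::-1];cv2.imwrite('pics/t10.png',cv2.resize(t[130:250,220:340],None,fx=5,fy=5,interpolation=cv2.INTER_CUBIC))
t=imaging.capture('top')[:,:,::-1];cv2.imwrite('pics/top10.png',cv2.resize(t[180:300,180:300],None,fx=5,fy=5,interpolation=cv2.INTER_CUBIC))
print(s['grip_width'],s['eef_pos'],s['contact_force'],s['wrist_torque'],s['orientation'])
d=np.array([.571,.1831,0])-s['eef_pos'];print(np.array(s['orientation']).T@d, np.degrees(np.arctan2(s['orientation'][1][0],s['orientation'][0][0])))
```

```text
0.013627281292320824 [0.57262314 0.18367258 0.10349857] [ 0.62891223  0.14303795 -1.33503215] [ 0.08799885  0.01247153 -0.03773342] [[-9.51040314e-01 -3.09058964e-01  2.20849068e-03]
 [-3.09057664e-01  9.51042860e-01  9.16032765e-04]
 [-2.38347743e-03  1.88633120e-04 -9.99997142e-01]]
[ 1.96731524e-03 -6.24264196e-05  1.03494169e-01] -161.99749699646605
```

View pics/t10.png

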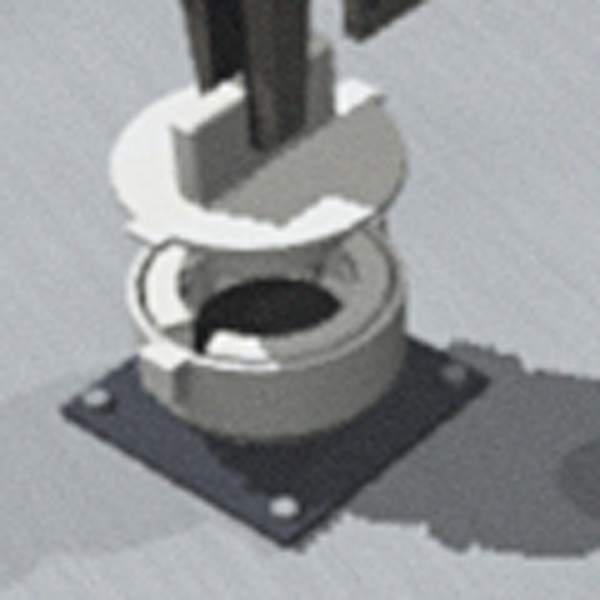

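View pics/top10.png

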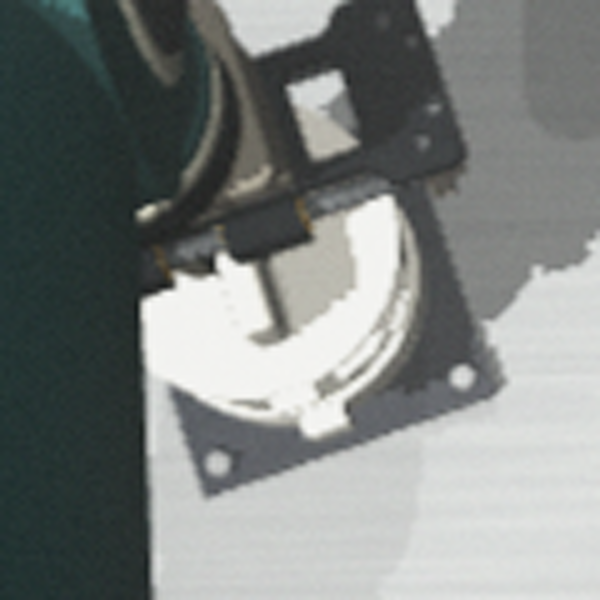

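```bash
cat >> h.py <<'E'
CM={n:imaging.camera_model(n) for n in('side','top')}
def pj(n,X):
    m=CM[n];c=X@np.array(m['R']).T+m['t'];p=c@np.array(m['intrinsics']).T;return p[:,:2]/p[:,2:]
def uz(n,u,z):
    m=CM[n];d=np.array(m['R']).T@np.linalg.inv(m['intrinsics'])@np.array([u[0],u[1],1]);o=-np.array(m['R']).T@m['t'];return o+d*(z-o[2])/d[2]
th=np.linspace(0,2*np.pi,721)
def fit(n,o,z,r):
    mid=np.array([o[0]+o[1],o[2]+o[3]])/2;c=uz(n,mid,z)
    P=pj(n,np.c_[c[0]+r*np.cos(th),c[1]+r*np.sin(th),th*0+z]);
    b=(P.max(0)+P.min(0))/2-mid
    print(n,uz(n,mid-b,z).round(4),(np.ptp(P,axis=0)-[o[1]-o[0],o[3]-o[2]]).round(2))
E
python3 - <<'E'
from h import *
f=lambda l,r,t,b:[220+l/5,220+r/5,130+t/5,130+b/5]
fit('side',f(110,407,77,250),.126,.058)
fit('side',f(127,408,200,370),.066,.057)
for X in ([.571,.1831,.066],[.5726,.1837,.126]): print((proj('side',X)-[220,130])*5)
E
```

```text
side [0.5707 0.1777 0.126 ] [0.5  0.68]
side [0.5702 0.1778 0.066 ] [0.15 1.18]
[263.48950125 273.91588751]
[255.81575303 150.54174495]
```

Call:
carry_out(moves=[{"tx": 0.0013,"ty": -0.0005,"tz": 0.007,"turn": 0,"fingers": 0.005},{"tx": 0,"ty": 0,"tz": 0.007,"turn": 0,"fingers": 0.005},{"tx": 0,"ty": 0,"tz": 0.006,"turn": 0,"fingers": 0.005},{"tx": 0,"ty": 0,"tz": 0,"turn": 0,"fingers": 0.005},{"tx": 0,"ty": 0,"tz": 0,"turn": 0,"fingers": 0.005}])

```text
time: 9.03
eef_pos: [0.5701, 0.1829, 0.0813]
orientation: [[-0.951, -0.31, -0.001], [-0.31, 0.951, -0.001], [0.001, -0.0, -1.0]]
contact_force: [0.1, 0.4, -1.0]
grip_width: 0.0137
```

Call:
carry_out(moves=[{"tx": 0,"ty": 0,"tz": 0,"turn": 0,"fingers": 0.005},{"tx": 0,"ty": 0,"tz": 0,"turn": 0,"fingers": 0.005}])

```text
time: 9.2
eef_pos: [0.5708, 0.1831, 0.0823]
orientation: [[-0.951, -0.31, 0.0], [-0.31, 0.951, 0.0], [-0.0, -0.0, -1.0]]
contact_force: [0.3, 0.3, -1.8]
grip_width: 0.014
```

Run:
```python
from h import *
s=read_state()
t=imaging.capture('side')[:,:,::-1];cv2.imwrite('pics/t11.png',cv2.resize(t[130:250,220:340],None,fx=5,fy=5,interpolation=cv2.INTER_CUBIC))
print(s['grip_width'],s['eef_pos'],s['contact_force'],s['wrist_torque'])
d=np.array([.5714,.1828,0])-s['eef_pos'];print(np.array(s['orientation']).T@d, np.degrees(np.arctan2(s['orientation'][1][0],s['orientation'][0][0])))
```

```text
0.013983435916131853 [0.57082758 0.1830734  0.08225576] [ 0.29354845  0.25566837 -1.7642259 ] [0.04605996 0.02611977 0.02226171]
[-0.00042264 -0.00043302  0.08225598] -161.945151765768
```

View pics/t11.png

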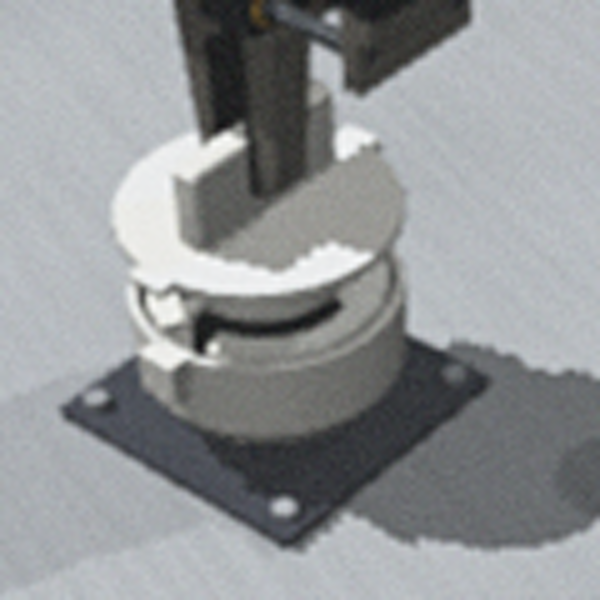

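Call:
carry_out(moves=[{"tx": -0.0003,"ty": -0.0003,"tz": 0.004,"turn": 0,"fingers": 0.005},{"tx": 0,"ty": 0,"tz": 0.004,"turn": 0,"fingers": 0.005},{"tx": 0,"ty": 0,"tz": 0,"turn": 0,"fingers": 0.005},{"tx": 0,"ty": 0,"tz": 0,"turn": 0,"fingers": 0.005}])

```text
time: 9.58
eef_pos: [0.5706, 0.1827, 0.0737]
orientation: [[-0.951, -0.31, -0.001], [-0.31, 0.951, -0.0], [0.001, -0.0, -1.0]]
contact_force: [-0.5, -0.5, -2.6]
grip_width: 0.0136
```

Call:
carry_out(moves=[{"tx": 0,"ty": 0,"tz": 0.003,"turn": 0,"fingers": 0.005},{"tx": 0,"ty": 0,"tz": 0.003,"turn": 0,"fingers": 0.005},{"tx": 0,"ty": 0,"tz": 0,"turn": 0,"fingers": 0.005},{"tx": 0,"ty": 0,"tz": 0,"turn": 0,"fingers": 0.005}])

```text
time: 9.92
eef_pos: [0.5707, 0.1827, 0.0678]
orientation: [[-0.951, -0.31, -0.001], [-0.31, 0.951, -0.0], [0.001, -0.0, -1.0]]
contact_force: [-0.6, 0.2, -2.0]
grip_width: 0.0134
```

Call:
carry_out(moves=[{"tx": 0,"ty": 0,"tz": 0.002,"turn": 0,"fingers": 0.005},{"tx": 0,"ty": 0,"tz": 0.002,"turn": 0,"fingers": 0.005},{"tx": 0,"ty": 0,"tz": 0.002,"turn": 0,"fingers": 0.005},{"tx": 0,"ty": 0,"tz": 0.001,"turn": 0,"fingers": 0.005},{"tx": 0,"ty": 0,"tz": 0,"turn": 0,"fingers": 0.005}])

```text
time: 10.33
eef_pos: [0.5707, 0.1827, 0.0607]
orientation: [[-0.951, -0.31, -0.001], [-0.31, 0.951, -0.0], [0.001, -0.0, -1.0]]
contact_force: [0.3, 0.4, -1.2]
grip_width: 0.0133
```

Call:
carry_out(moves=[{"tx": 0,"ty": 0,"tz": 0,"turn": 0,"fingers": 0.005},{"tx": 0,"ty": 0,"tz": 0,"turn": 0,"fingers": 0.005}])

```text
time: 10.5
eef_pos: [0.571, 0.1828, 0.0612]
orientation: [[-0.951, -0.31, 0.0], [-0.31, 0.951, 0.0], [-0.0, 0.0, -1.0]]
contact_force: [0.6, -0.5, -1.3]
grip_width: 0.0138
```

```bash
cat > st.py <<'E'
from station import read_state
import numpy as np
s=read_state();R=np.array(s['orientation']);np.set_printoptions(precision=4,suppress=True)
print('t',round(s['time'],2),'under_z mm',round((s['eef_pos'][2]-.0121)*1000,2),'xy',s['eef_pos'][:2],'F',s['contact_force'],'M',s['wrist_torque'],'yaw',round(np.degrees(np.arctan2(R[1,0],R[0,0]))%360,2),'tilt',R[:2,2],'g',s['grip_width'])
E
python3 st.py
```

```text
t 10.5 under_z mm 49.05 xy [0.571  0.1828] F [ 0.5936 -0.5121 -1.3351] M [ 0.0682 -0.0767 -0.0299] yaw 198.05 tilt [0.0002 0.0001] g 0.01377505932928895
```

Call:
carry_out(moves=[{"tx": 0,"ty": 0,"tz": 0.001,"turn": 0,"fingers": 0.005},{"tx": 0,"ty": 0,"tz": 0.0005,"turn": 0,"fingers": 0.005},{"tx": 0,"ty": 0,"tz": 0,"turn": 0,"fingers": 0.005},{"tx": 0,"ty": 0,"tz": 0,"turn": 0,"fingers": 0.005}])

```text
time: 10.83
eef_pos: [0.5709, 0.1828, 0.0596]
orientation: [[-0.951, -0.31, 0.0], [-0.31, 0.951, -0.0], [-0.0, -0.0, -1.0]]
contact_force: [0.5, 1.3, -0.9]
grip_width: 0.0138
```

Call:
carry_out(moves=[{"tx": 0,"ty": 0,"tz": 0.001,"turn": 0,"fingers": 0.005},{"tx": 0,"ty": 0,"tz": 0,"turn": 0,"fingers": 0.005},{"tx": 0,"ty": 0,"tz": 0,"turn": 0,"fingers": 0.005}])

```text
time: 11.08
eef_pos: [0.5709, 0.1828, 0.0585]
orientation: [[-0.951, -0.31, -0.0], [-0.31, 0.951, -0.0], [0.0, 0.0, -1.0]]
contact_force: [0.0, 0.2, -1.7]
grip_width: 0.0134
```

Call:
carry_out(moves=[{"tx": 0,"ty": 0,"tz": 0.001,"turn": 0,"fingers": 0.005},{"tx": 0,"ty": 0,"tz": 0,"turn": 0,"fingers": 0.005},{"tx": 0,"ty": 0,"tz": 0,"turn": 0,"fingers": 0.005}])

```text
time: 11.33
eef_pos: [0.5709, 0.1828, 0.0575]
orientation: [[-0.951, -0.31, -0.0], [-0.31, 0.951, -0.0], [0.0, -0.0, -1.0]]
contact_force: [-0.2, 0.4, -0.9]
grip_width: 0.0137
```

Call:
carry_out(moves=[{"tx": 0,"ty": 0,"tz": 0.0008,"turn": 0,"fingers": 0.005},{"tx": 0,"ty": 0,"tz": 0,"turn": 0,"fingers": 0.005},{"tx": 0,"ty": 0,"tz": 0,"turn": 0,"fingers": 0.005}])

```text
time: 11.58
eef_pos: [0.5709, 0.1828, 0.0568]
orientation: [[-0.951, -0.31, -0.0], [-0.31, 0.951, -0.0], [0.0, -0.0, -1.0]]
contact_force: [0.3, 0.5, -2.4]
grip_width: 0.0134
```

Call:
carry_out(moves=[{"tx": 0,"ty": 0,"tz": 0.0008,"turn": 0,"fingers": 0.005},{"tx": 0,"ty": 0,"tz": 0,"turn": 0,"fingers": 0.005},{"tx": 0,"ty": 0,"tz": 0,"turn": 0,"fingers": 0.005}])

```text
time: 11.83
eef_pos: [0.5709, 0.1828, 0.0559]
orientation: [[-0.951, -0.31, -0.0], [-0.31, 0.951, -0.0], [0.0, -0.0, -1.0]]
contact_force: [0.0, 0.3, -0.8]
grip_width: 0.0135
```

Call:
carry_out(moves=[{"tx": 0,"ty": 0,"tz": 0.0008,"turn": 0,"fingers": 0.005},{"tx": 0,"ty": 0,"tz": 0,"turn": 0,"fingers": 0.005},{"tx": 0,"ty": 0,"tz": 0,"turn": 0,"fingers": 0.005}])

```text
time: 12.08
eef_pos: [0.5709, 0.1828, 0.0552]
orientation: [[-0.951, -0.31, -0.0], [-0.31, 0.951, -0.0], [0.0, -0.0, -1.0]]
contact_force: [0.0, 0.1, -2.6]
grip_width: 0.0135
```

Call:
carry_out(moves=[{"tx": 0,"ty": 0,"tz": 0.0008,"turn": 0,"fingers": 0.005},{"tx": 0,"ty": 0,"tz": 0,"turn": 0,"fingers": 0.005},{"tx": 0,"ty": 0,"tz": 0,"turn": 0,"fingers": 0.005}])

```text
time: 12.33
eef_pos: [0.5709, 0.1828, 0.0544]
orientation: [[-0.951, -0.31, -0.0], [-0.31, 0.951, -0.0], [0.0, -0.0, -1.0]]
contact_force: [0.6, -0.3, -1.8]
grip_width: 0.0136
```

Underside at about 42.3 mm, no contact yet.

Call:
carry_out(moves=[{"tx": 0,"ty": 0,"tz": 0.0008,"turn": 0,"fingers": 0.005},{"tx": 0,"ty": 0,"tz": 0,"turn": 0,"fingers": 0.005},{"tx": 0,"ty": 0,"tz": 0,"turn": 0,"fingers": 0.005}])

```text
time: 12.58
eef_pos: [0.571, 0.1829, 0.0537]
orientation: [[-0.951, -0.31, 0.0], [-0.31, 0.951, 0.0], [-0.0, 0.0, -1.0]]
contact_force: [-0.8, -1.0, -0.4]
grip_width: 0.0135
```

Call:
carry_out(moves=[{"tx": 0,"ty": 0,"tz": 0.0008,"turn": 0,"fingers": 0.005},{"tx": 0,"ty": 0,"tz": 0,"turn": 0,"fingers": 0.005},{"tx": 0,"ty": 0,"tz": 0,"turn": 0,"fingers": 0.005}])

```text
time: 12.83
eef_pos: [0.5712, 0.1829, 0.0533]
orientation: [[-0.951, -0.31, 0.0], [-0.31, 0.951, 0.0], [-0.001, 0.0, -1.0]]
contact_force: [-1.5, -0.1, 2.6]
grip_width: 0.0138
```

Call:
carry_out(moves=[{"tx": 0,"ty": 0,"tz": 0,"turn": 0,"fingers": 0.005}])

```text
time: 12.92
eef_pos: [0.5712, 0.1829, 0.0532]
orientation: [[-0.951, -0.31, 0.0], [-0.31, 0.951, 0.0], [-0.001, 0.0, -1.0]]
contact_force: [-0.6, -0.8, 3.4]
grip_width: 0.014
```

```bash
python3 st.py
python3 - <<'E'
from h import *
t=imaging.capture('side')[:,:,::-1];cv2.imwrite('pics/t12.png',cv2.resize(t[130:250,220:340],None,fx=5,fy=5,interpolation=cv2.INTER_CUBIC))
t=imaging.capture('top')[:,:,::-1];cv2.imwrite('pics/top12.png',cv2.resize(t[180:300,180:300],None,fx=5,fy=5,interpolation=cv2.INTER_CUBIC))
E
```

```text
t 12.92 under_z mm 41.11 xy [0.5712 0.1829] F [-0.6191 -0.7916  3.4194] M [-0.0765  0.3346  0.0078] yaw 198.05 tilt [0.0005 0.0002] g 0.013997092366945641
```

View pics/t12.png

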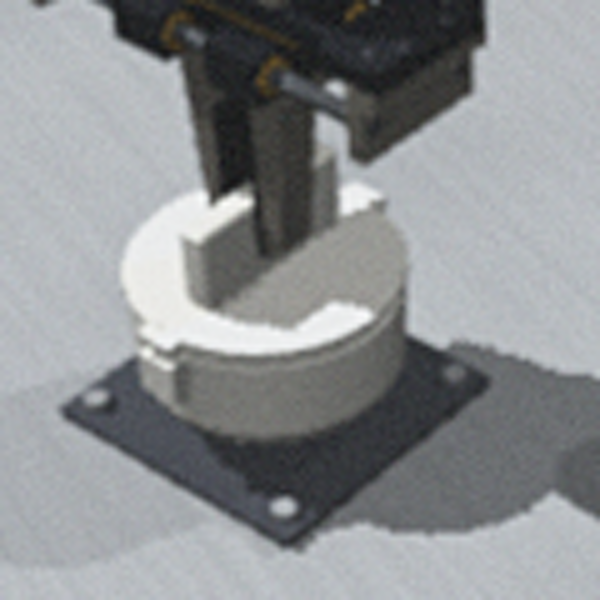

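View pics/top12.png

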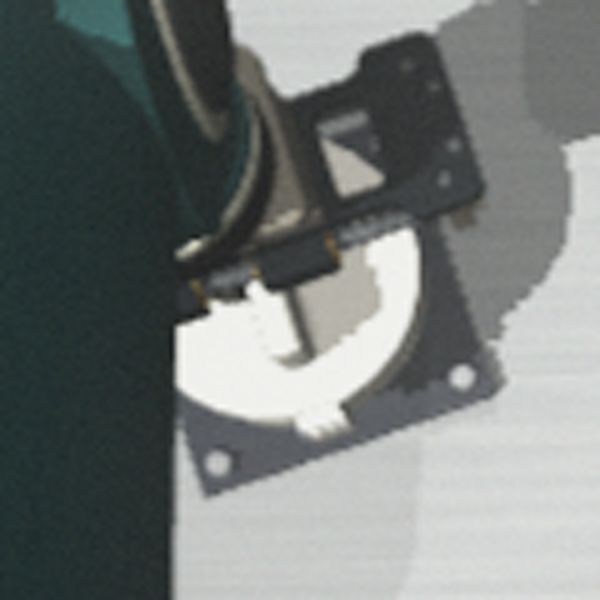

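Call:
carry_out(moves=[{"tx": 0,"ty": 0,"tz": -0.0007,"turn": 0,"fingers": 0.005},{"tx": 0,"ty": 0,"tz": 0,"turn": 2,"fingers": 0.005},{"tx": 0,"ty": 0,"tz": 0,"turn": 2,"fingers": 0.005},{"tx": 0,"ty": 0,"tz": 0,"turn": 2,"fingers": 0.005},{"tx": 0,"ty": 0,"tz": 0,"turn": 2,"fingers": 0.005}])

```text
time: 13.43
eef_pos: [0.5713, 0.1829, 0.0535]
orientation: [[-0.985, -0.173, 0.001], [-0.173, 0.985, 0.0], [-0.001, 0.0, -1.0]]
contact_force: [0.5, 1.1, 1.4]
grip_width: 0.0136
```

```bash
python3 st.py
```

```text
t 13.43 under_z mm 41.35 xy [0.5713 0.1829] F [0.4858 1.096  1.3717] M [ 0.0617 -0.0098 -0.0348] yaw 189.96 tilt [0.0007 0.0002] g 0.013642647046162335
```

Call:
carry_out(moves=[{"tx": 0,"ty": 0,"tz": 0,"turn": 2,"fingers": 0.005},{"tx": 0,"ty": 0,"tz": 0,"turn": 2,"fingers": 0.005},{"tx": 0,"ty": 0,"tz": 0,"turn": 2,"fingers": 0.005},{"tx": 0,"ty": 0,"tz": 0,"turn": 2,"fingers": 0.005},{"tx": 0,"ty": 0,"tz": 0,"turn": 2,"fingers": 0.005}])

```text
time: 13.85
eef_pos: [0.5713, 0.183, 0.0535]
orientation: [[-1.0, 0.001, 0.001], [0.001, 1.0, 0.0], [-0.001, 0.0, -1.0]]
contact_force: [-0.3, -0.1, 1.6]
grip_width: 0.0135
```

```bash
python3 st.py
```

```text
t 13.85 under_z mm 41.35 xy [0.5713 0.183 ] F [-0.256  -0.0724  1.568 ] M [ 0.0057  0.0744 -0.0051] yaw 179.96 tilt [0.0008 0.0002] g 0.013485820371311082
```

Call:
carry_out(moves=[{"tx": 0,"ty": 0,"tz": 0,"turn": 2,"fingers": 0.005},{"tx": 0,"ty": 0,"tz": 0,"turn": 2,"fingers": 0.005},{"tx": 0,"ty": 0,"tz": 0,"turn": 2,"fingers": 0.005},{"tx": 0,"ty": 0,"tz": 0,"turn": 2,"fingers": 0.005},{"tx": 0,"ty": 0,"tz": 0,"turn": 2,"fingers": 0.005}])

```text
time: 14.27
eef_pos: [0.5713, 0.183, 0.0535]
orientation: [[-0.985, 0.174, 0.001], [0.174, 0.985, 0.0], [-0.001, 0.0, -1.0]]
contact_force: [0.9, -0.1, 2.1]
grip_width: 0.0137
```

```bash
python3 st.py
```

```text
t 14.27 under_z mm 41.36 xy [0.5713 0.183 ] F [ 0.8552 -0.0765  2.1307] M [ 0.0341  0.039  -0.034 ] yaw 169.96 tilt [0.0008 0.0002] g 0.013696112165795799
```

Call:
carry_out(moves=[{"tx": 0,"ty": 0,"tz": 0,"turn": 1.5,"fingers": 0.005},{"tx": 0,"ty": 0,"tz": 0,"turn": 1.5,"fingers": 0.005},{"tx": 0,"ty": 0,"tz": 0,"turn": 1.5,"fingers": 0.005},{"tx": 0,"ty": 0,"tz": 0,"turn": 1.5,"fingers": 0.005}])

```text
time: 14.6
eef_pos: [0.571, 0.1829, 0.0535]
orientation: [[-0.961, 0.277, 0.0], [0.277, 0.961, 0.0], [-0.0, 0.0, -1.0]]
contact_force: [0.2, -0.6, 0.7]
grip_width: 0.0136
```

```bash
python3 st.py
```

```text
t 14.6 under_z mm 41.38 xy [0.571  0.1829] F [ 0.1538 -0.6115  0.6602] M [ 0.0759 -0.056   0.0399] yaw 163.93 tilt [0.0002 0.0001] g 0.013629613997487789
```

Call:
carry_out(moves=[{"tx": 0,"ty": 0,"tz": 0,"turn": 1,"fingers": 0.005},{"tx": 0,"ty": 0,"tz": 0,"turn": 1,"fingers": 0.005},{"tx": 0,"ty": 0,"tz": 0,"turn": 1,"fingers": 0.005},{"tx": 0,"ty": 0,"tz": 0,"turn": 1,"fingers": 0.005}])

```text
time: 14.93
eef_pos: [0.5709, 0.1828, 0.0535]
orientation: [[-0.939, 0.343, -0.0], [0.343, 0.939, 0.0], [0.0, 0.0, -1.0]]
contact_force: [-0.5, 0.2, 0.9]
grip_width: 0.0138
```

```bash
python3 st.py
```

```text
t 14.93 under_z mm 41.39 xy [0.5709 0.1828] F [-0.4964  0.249   0.8717] M [-0.0091 -0.0653  0.0552] yaw 159.96 tilt [-0.      0.0001] g 0.013795784865251024
```

Call:
carry_out(moves=[{"tx": 0,"ty": 0,"tz": 0,"turn": 1,"fingers": 0.005},{"tx": 0,"ty": 0,"tz": 0,"turn": 1,"fingers": 0.005},{"tx": 0,"ty": 0,"tz": 0,"turn": 1,"fingers": 0.005}])

```text
time: 15.18
eef_pos: [0.5709, 0.1828, 0.0535]
orientation: [[-0.92, 0.391, -0.0], [0.391, 0.92, -0.0], [0.0, -0.0, -1.0]]
contact_force: [-1.3, 0.7, 1.6]
grip_width: 0.0136
```

```bash
python3 st.py
```

```text
t 15.18 under_z mm 41.38 xy [0.5709 0.1828] F [-1.2551  0.6954  1.5757] M [ 0.0627 -0.0007  0.0151] yaw 156.96 tilt [-0.0001 -0.    ] g 0.013604830685390631
```

Call:
carry_out(moves=[{"tx": 0,"ty": 0,"tz": 0,"turn": 1,"fingers": 0.005},{"tx": 0,"ty": 0,"tz": 0,"turn": 1,"fingers": 0.005}])

```text
time: 15.35
eef_pos: [0.5709, 0.1828, 0.0535]
orientation: [[-0.906, 0.423, -0.0], [0.423, 0.906, -0.0], [0.0, -0.0, -1.0]]
contact_force: [0.3, 0.3, 1.9]
grip_width: 0.0137
```

```bash
python3 st.py
```

```text
t 15.35 under_z mm 41.38 xy [0.5709 0.1828] F [0.2831 0.3392 1.9044] M [ 0.0135 -0.0252  0.0939] yaw 154.95 tilt [-0.0001 -0.    ] g 0.013679305194295542
```

Call:
carry_out(moves=[{"tx": 0,"ty": 0,"tz": 0,"turn": 1,"fingers": 0.005},{"tx": 0,"ty": 0,"tz": 0,"turn": 0,"fingers": 0.005}])

```text
time: 15.52
eef_pos: [0.571, 0.1828, 0.0535]
orientation: [[-0.899, 0.439, 0.0], [0.439, 0.899, -0.0], [-0.0, -0.0, -1.0]]
contact_force: [-0.2, 0.0, 1.5]
grip_width: 0.0135
```

```bash
python3 st.py
```

```text
t 15.52 under_z mm 41.4 xy [0.571  0.1828] F [-0.2278  0.0271  1.4586] M [ 0.007  -0.0551 -0.0265] yaw 153.99 tilt [ 0.0001 -0.0001] g 0.013502032889934954
```

Call:
carry_out(moves=[{"tx": 0,"ty": 0,"tz": 0,"turn": 1,"fingers": 0.005}])

```text
time: 15.6
eef_pos: [0.5709, 0.1829, 0.0535]
orientation: [[-0.891, 0.454, 0.0], [0.454, 0.891, 0.0], [-0.0, 0.0, -1.0]]
contact_force: [-0.2, 0.1, 1.5]
grip_width: 0.0134
```

```bash
python3 st.py
```

```text
t 15.6 under_z mm 41.4 xy [0.5709 0.1829] F [-0.1516  0.121   1.4531] M [-0.0175 -0.0462  0.0025] yaw 153.02 tilt [0.     0.0001] g 0.01342566051466116
```

Call:
carry_out(moves=[{"tx": 0,"ty": 0,"tz": 0,"turn": 1,"fingers": 0.005}])

```text
time: 15.68
eef_pos: [0.5709, 0.1829, 0.0535]
orientation: [[-0.883, 0.47, 0.0], [0.47, 0.883, 0.0], [0.0, 0.0, -1.0]]
contact_force: [1.3, 1.9, 0.8]
grip_width: 0.0135
```

```bash
python3 st.py
```

```text
t 15.68 under_z mm 41.4 xy [0.5709 0.1829] F [1.2582 1.9024 0.846 ] M [ 0.1195 -0.0804  0.0309] yaw 151.97 tilt [0.     0.0001] g 0.013522467230545463
```

Call:
carry_out(moves=[{"tx": 0,"ty": 0,"tz": 0,"turn": 1,"fingers": 0.005},{"tx": 0,"ty": 0,"tz": 0,"turn": 0,"fingers": 0.005}])

```text
time: 15.85
eef_pos: [0.571, 0.183, 0.0534]
orientation: [[-0.875, 0.485, 0.0], [0.485, 0.875, 0.0], [-0.0, 0.0, -1.0]]
contact_force: [-0.2, 0.9, 0.4]
grip_width: 0.0137
```

```bash
python3 st.py
```

```text
t 15.85 under_z mm 41.33 xy [0.571 0.183] F [-0.1939  0.9203  0.4306] M [ 0.1236 -0.1122  0.0152] yaw 151.0 tilt [0.0003 0.0001] g 0.013748509919170744
```

Call:
carry_out(moves=[{"tx": 0,"ty": 0,"tz": 0,"turn": 1,"fingers": 0.005},{"tx": 0,"ty": 0,"tz": 0,"turn": 0,"fingers": 0.005}])

```text
time: 16.02
eef_pos: [0.5711, 0.1832, 0.0534]
orientation: [[-0.866, 0.5, 0.0], [0.5, 0.866, 0.0], [-0.0, 0.0, -1.0]]
contact_force: [1.8, 2.0, -1.2]
grip_width: 0.0138
```

```bash
python3 st.py
```

```text
t 16.02 under_z mm 41.28 xy [0.5711 0.1832] F [ 1.8275  1.9663 -1.1854] M [ 0.337  -0.3483  0.0935] yaw 150.01 tilt [0.0004 0.0003] g 0.013839601401586807
```

Call:
carry_out(moves=[{"tx": 0,"ty": 0,"tz": 0,"turn": 1,"fingers": 0.005},{"tx": 0,"ty": 0,"tz": 0,"turn": 0,"fingers": 0.005}])

```text
time: 16.18
eef_pos: [0.5712, 0.1834, 0.0534]
orientation: [[-0.857, 0.515, 0.001], [0.515, 0.857, 0.0], [-0.0, 0.001, -1.0]]
contact_force: [2.5, 2.8, -2.7]
grip_width: 0.0134
```

```bash
python3 st.py
```

```text
t 16.18 under_z mm 41.26 xy [0.5712 0.1834] F [ 2.5355  2.7535 -2.7461] M [ 0.666  -0.5464  0.1147] yaw 149.02 tilt [0.0006 0.0005] g 0.013407012445411008
```

Call:
carry_out(moves=[{"tx": 0,"ty": 0.0004,"tz": 0,"turn": 0,"fingers": 0.03},{"tx": 0,"ty": 0,"tz": 0,"turn": 0,"fingers": 0.03},{"tx": 0,"ty": 0,"tz": 0,"turn": 0,"fingers": 0.03},{"tx": 0,"ty": 0,"tz": 0,"turn": 0,"fingers": 0.03}], squeeze=35)

```text
time: 16.52
eef_pos: [0.5709, 0.1827, 0.0534]
orientation: [[-0.857, 0.515, -0.001], [0.515, 0.857, -0.0], [0.0, -0.001, -1.0]]
contact_force: [0.1, -0.2, 0.7]
grip_width: 0.0299
```

```bash
python3 st.py;  python3 - <<'E'
from h import *
t=imaging.capture('side')[:,:,::-1];cv2.imwrite('pics/t13.png',cv2.resize(t[130:250,220:340],None,fx=5,fy=5,interpolation=cv2.INTER_CUBIC))
t=imaging.capture('wrist')[:,:,::-1];cv2.imwrite('pics/w13.png',cv2.resize(t[150:350,210:440],None,fx=3,fy=3,interpolation=cv2.INTER_CUBIC))
E
```

```text
t 16.52 under_z mm 41.35 xy [0.5709 0.1827] F [ 0.0992 -0.1876  0.7145] M [-0.0341  0.0248 -0.0566] yaw 149.03 tilt [-0.0006 -0.0004] g 0.029889854147378263
```

View pics/t13.png

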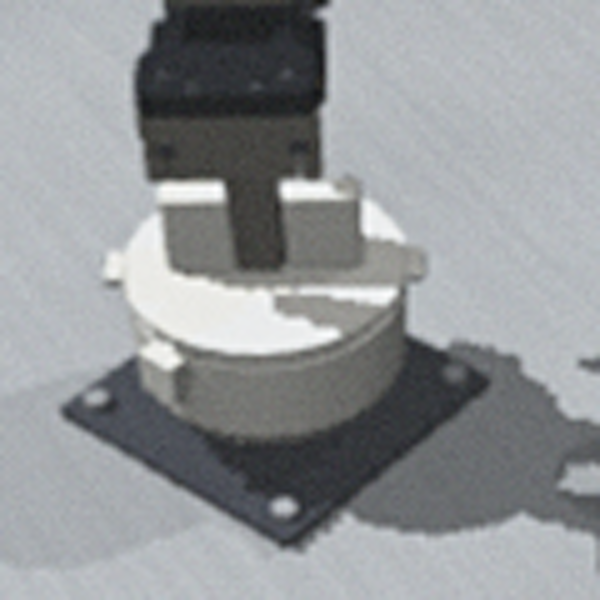

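View pics/w13.png

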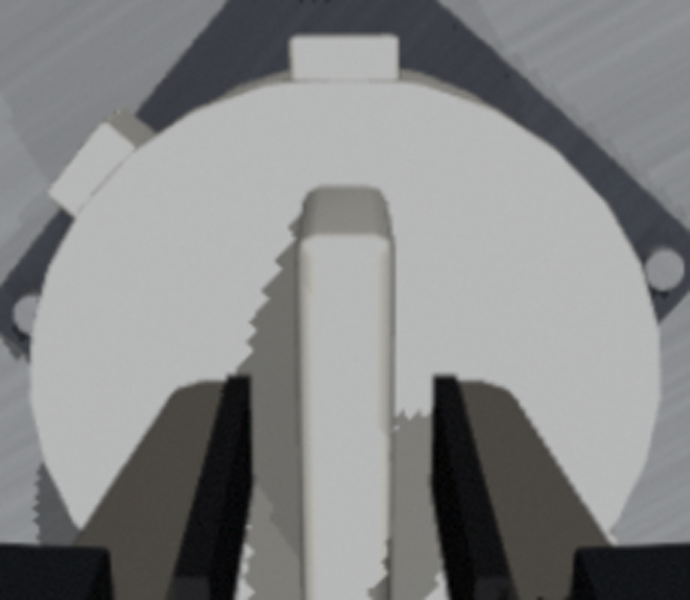

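Call:
carry_out(moves=[{"tx": 0,"ty": 0.0007,"tz": 0,"turn": 0,"fingers": 0.03},{"tx": 0,"ty": 0,"tz": 0,"turn": 0,"fingers": 0.005},{"tx": 0,"ty": 0,"tz": 0,"turn": 0,"fingers": 0.005},{"tx": 0,"ty": 0,"tz": 0,"turn": 0,"fingers": 0.005},{"tx": 0,"ty": 0,"tz": 0,"turn": 0,"fingers": 0.005}], squeeze=35)

```text
time: 17.03
eef_pos: [0.5714, 0.1837, 0.0535]
orientation: [[-0.858, 0.514, -0.0], [0.514, 0.858, -0.0], [0.0, -0.0, -1.0]]
contact_force: [-0.2, -0.0, -0.1]
grip_width: 0.0139
```

Call:
carry_out(moves=[{"tx": 0,"ty": 0,"tz": 0,"turn": 0,"fingers": 0.005},{"tx": 0,"ty": 0,"tz": 0,"turn": 0,"fingers": 0.005}])

```text
time: 17.2
eef_pos: [0.5715, 0.1837, 0.0535]
orientation: [[-0.858, 0.514, -0.0], [0.514, 0.858, -0.0], [0.0, -0.0, -1.0]]
contact_force: [0.1, 0.1, -0.1]
grip_width: 0.0137
```

```bash
python3 st.py
```

```text
t 17.2 under_z mm 41.4 xy [0.5715 0.1837] F [ 0.1302  0.0818 -0.1138] M [-0.074   0.0546  0.0808] yaw 149.06 tilt [-0.0001 -0.0001] g 0.013681915442962659
```

Call:
carry_out(moves=[{"tx": 0,"ty": 0,"tz": 0.0002,"turn": 0.5,"fingers": 0.005},{"tx": 0,"ty": 0,"tz": 0,"turn": 0.5,"fingers": 0.005},{"tx": 0,"ty": 0,"tz": 0,"turn": 0,"fingers": 0.005}])

```text
time: 17.45
eef_pos: [0.5715, 0.1838, 0.0533]
orientation: [[-0.848, 0.529, 0.0], [0.529, 0.848, -0.0], [-0.0, 0.0, -1.0]]
contact_force: [-0.2, -0.2, 0.2]
grip_width: 0.0138
```

```bash
python3 st.py
```

```text
t 17.45 under_z mm 41.24 xy [0.5715 0.1838] F [-0.2327 -0.1802  0.1875] M [-0.1062  0.0977  0.092 ] yaw 148.03 tilt [ 0.0001 -0.    ] g 0.013783966638646042
```

Call:
carry_out(moves=[{"tx": 0,"ty": 0,"tz": 0.0002,"turn": 0.5,"fingers": 0.005},{"tx": 0,"ty": 0,"tz": 0,"turn": 0.5,"fingers": 0.005},{"tx": 0,"ty": 0,"tz": 0,"turn": 0,"fingers": 0.005}])

```text
time: 17.7
eef_pos: [0.5716, 0.1838, 0.0532]
orientation: [[-0.839, 0.544, 0.0], [0.544, 0.839, 0.0], [-0.0, 0.0, -1.0]]
contact_force: [-0.5, -1.0, 1.4]
grip_width: 0.0132
```

```bash
python3 st.py
```

```text
t 17.7 under_z mm 41.09 xy [0.5716 0.1838] F [-0.4807 -0.9839  1.3769] M [-0.1291  0.0915  0.1331] yaw 147.03 tilt [0.0002 0.    ] g 0.013165036303961547
```

Call:
carry_out(moves=[{"tx": 0,"ty": 0,"tz": 0.0002,"turn": 0.5,"fingers": 0.005},{"tx": 0,"ty": 0,"tz": 0,"turn": 0.5,"fingers": 0.005},{"tx": 0,"ty": 0,"tz": 0,"turn": 0,"fingers": 0.005}])

```text
time: 17.95
eef_pos: [0.5717, 0.1838, 0.053]
orientation: [[-0.829, 0.559, 0.0], [0.559, 0.829, 0.0], [-0.0, 0.0, -1.0]]
contact_force: [-0.5, -0.7, 1.9]
grip_width: 0.0136
```

```bash
python3 st.py
```

```text
t 17.95 under_z mm 40.92 xy [0.5717 0.1838] F [-0.5265 -0.6883  1.866 ] M [-0.1325  0.0868  0.1331] yaw 146.03 tilt [0.0003 0.0001] g 0.013587766320739852
```

Call:
carry_out(moves=[{"tx": 0,"ty": 0,"tz": 0.0002,"turn": 0.5,"fingers": 0.005},{"tx": 0,"ty": 0,"tz": 0,"turn": 0.5,"fingers": 0.005},{"tx": 0,"ty": 0,"tz": 0,"turn": 0,"fingers": 0.005}])

```text
time: 18.2
eef_pos: [0.5717, 0.1838, 0.0528]
orientation: [[-0.819, 0.573, 0.0], [0.573, 0.819, 0.0], [-0.0, 0.0, -1.0]]
contact_force: [-0.9, -0.2, 3.5]
grip_width: 0.0139
```

```bash
python3 st.py
```

```text
t 18.2 under_z mm 40.73 xy [0.5717 0.1838] F [-0.8965 -0.2236  3.4849] M [-0.0922  0.1578  0.1654] yaw 145.02 tilt [0.0004 0.0001] g 0.013908999822889458
```

Call:
carry_out(moves=[{"tx": 0,"ty": 0,"tz": -0.0003,"turn": 0.5,"fingers": 0.005},{"tx": 0,"ty": 0,"tz": 0,"turn": 0.5,"fingers": 0.005},{"tx": 0,"ty": 0,"tz": 0,"turn": 0,"fingers": 0.005}])

```text
time: 18.45
eef_pos: [0.5716, 0.1838, 0.0528]
orientation: [[-0.809, 0.587, 0.0], [0.587, 0.809, -0.0], [-0.0, 0.0, -1.0]]
contact_force: [1.2, -0.4, 0.6]
grip_width: 0.0136
```

```bash
python3 st.py
```

```text
t 18.45 under_z mm 40.67 xy [0.5716 0.1838] F [ 1.1935 -0.3543  0.583 ] M [-0.122  -0.2416  0.2146] yaw 144.03 tilt [ 0.0003 -0.0002] g 0.013589043436197561
```

Call:
carry_out(moves=[{"tx": 0,"ty": 0,"tz": 0,"turn": 0,"fingers": 0.005},{"tx": 0,"ty": 0,"tz": 0,"turn": 0,"fingers": 0.005}])

```text
time: 18.62
eef_pos: [0.5716, 0.1838, 0.0528]
orientation: [[-0.81, 0.587, 0.0], [0.587, 0.81, -0.0], [-0.0, 0.0, -1.0]]
contact_force: [1.4, -0.4, -0.8]
grip_width: 0.0137
```

```bash
python3 st.py
```

```text
t 18.62 under_z mm 40.69 xy [0.5716 0.1838] F [ 1.404  -0.3821 -0.8295] M [-0.0006 -0.3783  0.2024] yaw 144.05 tilt [ 0.0002 -0.0001] g 0.013657218990880743
```

Call:
carry_out(moves=[{"tx": 0,"ty": 0,"tz": 0.0001,"turn": 0.4,"fingers": 0.005}])

```text
time: 18.7
eef_pos: [0.5716, 0.1838, 0.0528]
orientation: [[-0.805, 0.593, 0.0], [0.593, 0.805, -0.0], [-0.0, 0.0, -1.0]]
contact_force: [1.7, 0.8, -0.5]
grip_width: 0.0138
```

```bash
python3 st.py
```

```text
t 18.7 under_z mm 40.7 xy [0.5716 0.1838] F [ 1.6956  0.8022 -0.5407] M [-0.0077 -0.3366  0.2938] yaw 143.65 tilt [ 0.0002 -0.0001] g 0.013793026162159385
```

Call:
carry_out(moves=[{"tx": 0,"ty": 0,"tz": 0.0001,"turn": 0.4,"fingers": 0.005}])

```text
time: 18.78
eef_pos: [0.5716, 0.1838, 0.0527]
orientation: [[-0.801, 0.599, 0.0], [0.599, 0.801, -0.0], [-0.0, 0.0, -1.0]]
contact_force: [1.9, 0.3, -1.0]
grip_width: 0.014
```

```bash
python3 st.py
```

```text
t 18.78 under_z mm 40.62 xy [0.5716 0.1838] F [ 1.8753  0.3153 -0.9667] M [-0.0169 -0.2909  0.3287] yaw 143.24 tilt [ 0.0002 -0.0001] g 0.013986420551911311
```

Call:
carry_out(moves=[{"tx": 0,"ty": 0,"tz": 0,"turn": 0.2,"fingers": 0.005}])

```text
time: 18.87
eef_pos: [0.5716, 0.1838, 0.0527]
orientation: [[-0.799, 0.601, 0.0], [0.601, 0.799, -0.0], [-0.0, 0.0, -1.0]]
contact_force: [1.2, 0.2, -1.4]
grip_width: 0.0138
```

```bash
python3 st.py
```

```text
t 18.87 under_z mm 40.62 xy [0.5716 0.1838] F [ 1.2082  0.1572 -1.4488] M [ 0.0147 -0.3982  0.4079] yaw 143.04 tilt [ 0.0001 -0.0001] g 0.013830886445362754
```

Call:
carry_out(moves=[{"tx": 0,"ty": 0,"tz": 0,"turn": 0,"fingers": 0.005},{"tx": 0,"ty": 0,"tz": 0,"turn": 0,"fingers": 0.005}])

```text
time: 19.03
eef_pos: [0.5716, 0.1837, 0.0527]
orientation: [[-0.799, 0.601, 0.0], [0.601, 0.799, -0.0], [-0.0, 0.0, -1.0]]
contact_force: [1.5, -0.4, -1.8]
grip_width: 0.014
```

```bash
python3 st.py
```

```text
t 19.03 under_z mm 40.6 xy [0.5716 0.1837] F [ 1.4791 -0.4398 -1.8365] M [-0.0277 -0.4479  0.3389] yaw 143.06 tilt [ 0.0002 -0.0001] g 0.014004143763716575
```

Call:
carry_out(moves=[{"tx": 0,"ty": 0,"tz": 0,"turn": 0,"fingers": 0.005}])

```text
time: 19.12
eef_pos: [0.5715, 0.1838, 0.0527]
orientation: [[-0.799, 0.601, 0.0], [0.601, 0.799, -0.0], [-0.0, 0.0, -1.0]]
contact_force: [1.3, 0.2, -3.1]
grip_width: 0.0136
```

```bash
python3 st.py
```

```text
t 19.12 under_z mm 40.62 xy [0.5715 0.1838] F [ 1.2543  0.2361 -3.1055] M [-0.0069 -0.4684  0.321 ] yaw 143.06 tilt [ 0.0001 -0.0001] g 0.013598936776575025
```

Call:
carry_out(moves=[{"tx": 0,"ty": 0,"tz": 0.0003,"turn": 0,"fingers": 0.005},{"tx": 0,"ty": 0,"tz": 0,"turn": 0,"fingers": 0.005},{"tx": 0,"ty": 0,"tz": 0,"turn": 0,"fingers": 0.005}])

```text
time: 19.37
eef_pos: [0.5716, 0.1838, 0.0526]
orientation: [[-0.799, 0.601, 0.0], [0.601, 0.799, 0.0], [-0.0, 0.0, -1.0]]
contact_force: [0.5, 0.7, 0.9]
grip_width: 0.0139
```

```bash
python3 st.py
```

```text
t 19.37 under_z mm 40.53 xy [0.5716 0.1838] F [0.5284 0.6621 0.8782] M [-0.0512 -0.2552  0.2934] yaw 143.05 tilt [0.0001 0.0001] g 0.013926158707908736
```

Call:
carry_out(moves=[{"tx": 0,"ty": 0,"tz": 0,"turn": 0,"fingers": 0.005}])

```text
time: 19.45
eef_pos: [0.5716, 0.1837, 0.0526]
orientation: [[-0.799, 0.601, 0.0], [0.601, 0.799, 0.0], [-0.0, 0.0, -1.0]]
contact_force: [0.4, 0.1, 0.3]
grip_width: 0.0134
```

```bash
python3 st.py
```

```text
t 19.45 under_z mm 40.55 xy [0.5716 0.1837] F [0.3638 0.0937 0.2743] M [-0.0403 -0.2081  0.2568] yaw 143.05 tilt [0.0001 0.0001] g 0.013357826461745928
```

Call:
carry_out(moves=[{"tx": 0,"ty": 0,"tz": 0,"turn": 0,"fingers": 0.04},{"tx": 0,"ty": 0,"tz": 0,"turn": 0,"fingers": 0.04},{"tx": 0,"ty": 0,"tz": 0,"turn": 0,"fingers": 0.04},{"tx": 0,"ty": 0,"tz": 0,"turn": 0,"fingers": 0.04},{"tx": 0,"ty": 0,"tz": 0,"turn": 0,"fingers": 0.04}])

```text
time: 19.87
eef_pos: [0.5713, 0.1838, 0.0524]
orientation: [[-0.799, 0.601, -0.0], [0.601, 0.799, 0.0], [0.0, -0.0, -1.0]]
contact_force: [0.9, -0.8, -0.3]
grip_width: 0.0399
```

```bash
python3 st.py;  python3 - <<'E'
from h import *
s=read_state();import pickle;pickle.dump(s,open('s14.p','wb'))
t=imaging.capture('wrist')[:,:,::-1];cv2.imwrite('pics/w14f.png',t);cv2.imwrite('pics/w14.png',cv2.resize(t[150:350,210:440],None,fx=3,fy=3,interpolation=cv2.INTER_CUBIC))
t=imaging.capture('side')[:,:,::-1];cv2.imwrite('pics/t14.png',cv2.resize(t[130:250,220:340],None,fx=5,fy=5,interpolation=cv2.INTER_CUBIC))
E
```

```text
t 19.87 under_z mm 40.32 xy [0.5713 0.1838] F [ 0.8941 -0.75   -0.2657] M [-0.0419 -0.0397  0.0198] yaw 143.04 tilt [-0.0004  0.    ] g 0.03988258763487422
```

View pics/w14.png

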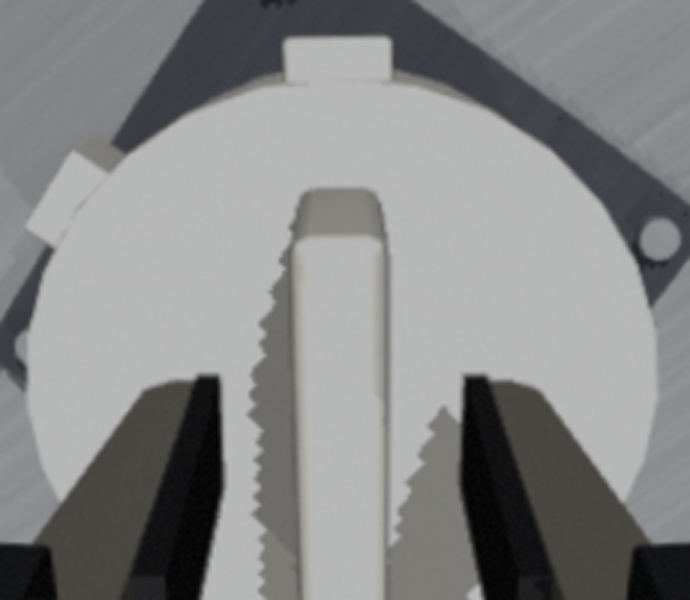

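View pics/t14.png

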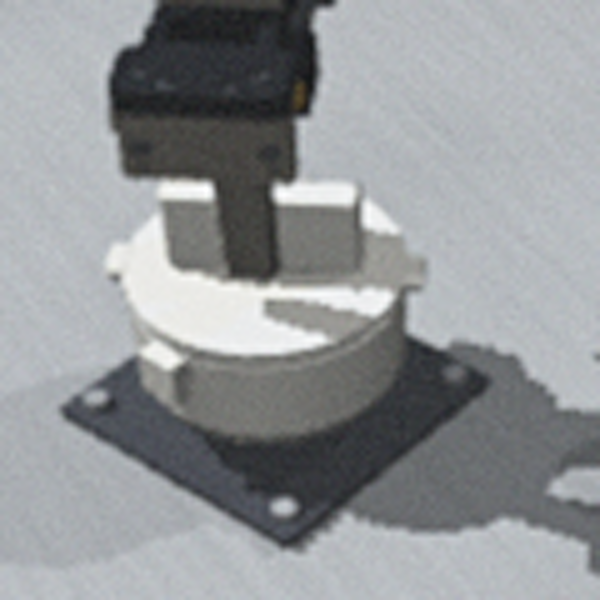

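Call:
carry_out(moves=[{"tx": 0,"ty": 0,"tz": -0.01,"turn": 0,"fingers": 0.045},{"tx": 0,"ty": 0,"tz": -0.02,"turn": 0,"fingers": 0.045},{"tx": 0,"ty": 0,"tz": -0.03,"turn": 0,"fingers": 0.045},{"tx": 0,"ty": 0,"tz": -0.03,"turn": 0,"fingers": 0.045},{"tx": 0,"ty": 0,"tz": -0.03,"turn": 0,"fingers": 0.045}])

```text
time: 20.38
eef_pos: [0.5714, 0.1835, 0.1744]
orientation: [[-0.799, 0.601, 0.0], [0.601, 0.799, -0.0], [-0.0, -0.0, -1.0]]
contact_force: [0.3, 0.3, 0.4]
grip_width: 0.0451
```

Call:
carry_out(moves=[{"tx": 0.02,"ty": 0,"tz": -0.01,"turn": 0,"fingers": 0.045},{"tx": 0.03,"ty": 0,"tz": 0,"turn": 0,"fingers": 0.045},{"tx": 0.03,"ty": 0,"tz": 0,"turn": 0,"fingers": 0.045},{"tx": 0,"ty": 0,"tz": 0,"turn": 0,"fingers": 0.045},{"tx": 0,"ty": 0,"tz": 0,"turn": 0,"fingers": 0.045}])

```text
time: 20.8
eef_pos: [0.5066, 0.2334, 0.1834]
orientation: [[-0.801, 0.598, 0.0], [0.598, 0.801, 0.001], [0.0, 0.001, -1.0]]
contact_force: [0.6, 0.1, 0.4]
grip_width: 0.045
```

Call:
carry_out(moves=[{"tx": 0,"ty": 0,"tz": 0,"turn": 0,"fingers": 0.045},{"tx": 0,"ty": 0,"tz": 0,"turn": 0,"fingers": 0.045}])

```text
time: 20.97
eef_pos: [0.5086, 0.2309, 0.1829]
orientation: [[-0.798, 0.602, 0.001], [0.602, 0.798, -0.0], [-0.001, 0.0, -1.0]]
contact_force: [-0.5, -0.6, 0.1]
grip_width: 0.045
```

```bash
python3 st.py;  python3 - <<'E'
from h import *
t=imaging.capture('side')[:,:,::-1];cv2.imwrite('pics/t15.png',t);cv2.imwrite('pics/t15z.png',cv2.resize(t[130:250,220:340],None,fx=5,fy=5,interpolation=cv2.INTER_CUBIC))
t=imaging.capture('top')[:,:,::-1];cv2.imwrite('pics/top15.png',t)
t=imaging.capture('wrist')[:,:,::-1];cv2.imwrite('pics/w15.png',t)
E
```

```text
t 20.97 under_z mm 170.82 xy [0.5086 0.2309] F [-0.4778 -0.6368  0.0705] M [-0.0081 -0.0434  0.005 ] yaw 142.96 tilt [ 0.001  -0.0002] g 0.04498303726870189
```

View pics/t15z.png

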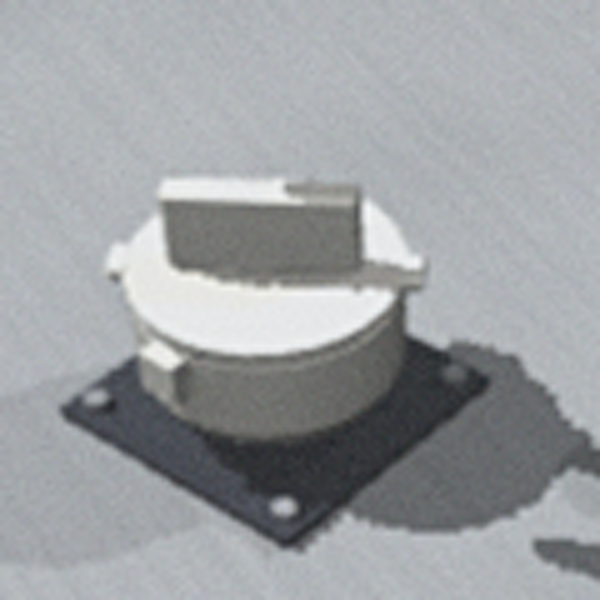

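View pics/top15.png

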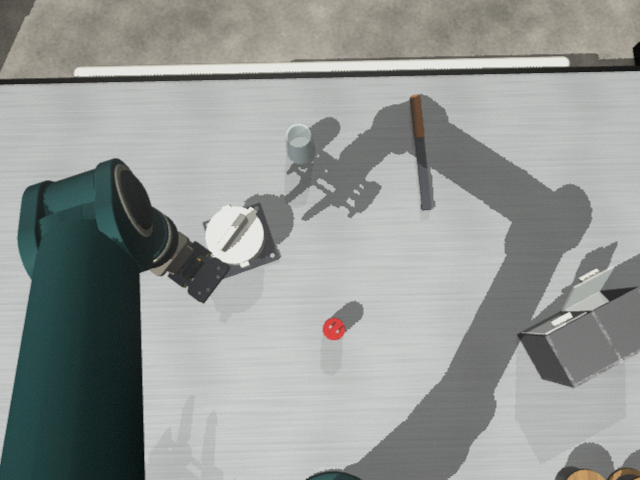

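View pics/w15.png

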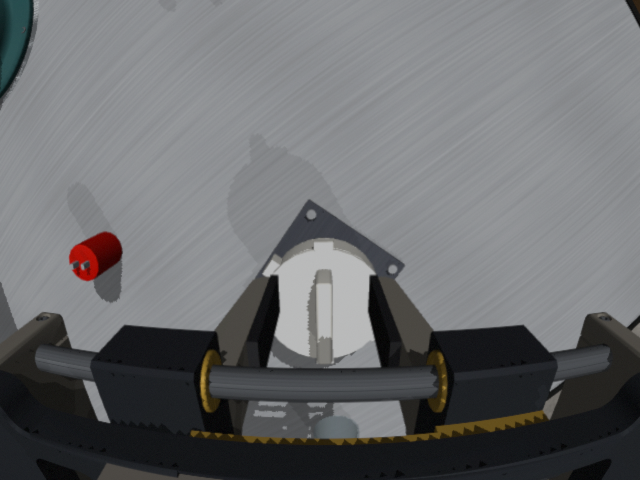

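```bash
python3 -c "
from station import bot
print(bot.job_done())"
```

```text
the job is handed in; nothing more can be done
None
```

I locked the cover in the canopy and handed the job in at about 21 s. The last pictures show it seated, looking level, and the arm clear. The tumbler, capacitor and file sit at the same pixels as at the start.

I picked the cover up by its bar, lowered it through the gaps until it touched the seal at about 41.8 mm, and turned it clockwise about 55° in small steps.

Checks that disagreed or fell short:
- **Reported tool point:** the finger tips sit about 33 mm behind the TCP the robot reports. My first grasp closed above the bar without touching anything; I saw this in the pictures and corrected it.
- **One-sided contact:** when the lips first caught, one lug took most of the load. I let go, re-centred and regripped, and the side force nearly vanished. Some of it came back near the end, at most 2 N.
- **Tightness:** the last resisting moment, with no vertical pull, was about 0.26–0.29 N m, including roughly 0.02 of free-turn drag. That is at the upper end of the 0.20–0.28 band. It briefly read up to 0.41 while the arm was also pulling the cover up by a few newtons.
- **Seal force:** I never measured it directly. From the cover's height I put it at about 9–11 N, within the 6–17 N allowed. Working from the slope of the ramps instead gave about 15 N. After release the bar showed the cover lagging the tool by up to about 1°, which favours the lower figure. At no point did I see it pass the 18.5 N limit.

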